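# Refit the projector's fan cassettes and clear the bench

### The job

Press the orange strip of the projector's hatch so that it pops ajar, swing the hatch wide open, press every fan cassette on the bench fully home past the clips of a bay of its own, then swing the hatch shut and press it until it catches. Put all the old parts away too, whenever you like: steel brackets in the blue bin, black blower shells in the red bin. Leave the spanner and the tape roll where they are.

Things in the scene. Friction and masses are not known exactly. Their poses are not given: they have to be found in the camera images.
- hatch (a joint): hatch angle, rad: 0 shut and caught, 0.37 popped ajar, 1.85 wide open (leans back, stays by its weight; let go below about 1.65 it falls gently to ajar). Push-push catch: pressing the free edge 8 mm below shut (-0.045 or lower, stop at -0.055; 5 to 12 N) and letting go frees it and a plunger lifts it ajar; pressing it from ajar just as deep and letting go catches it. Each full press toggles it
- hatch_hinge (a point): middle of the hatch's hinge line, on the hatch's left (+y of the projector) edge at its underside, 100 mm above the table. The hatch turns about the projector's x axis; this frame turns with the hatch
- hatch_push (a point): orange strip to press, on the hatch's upper face in the middle of its free edge, 142 mm from the hinge line and 6 mm above the hatch's underside; it moves with the hatch
- hatch_edge (a point): middle of the hatch's free edge (projector's -y side), 158 mm from the hinge line. The hatch is a light grey plate 272 mm long (along the hinge), 158 mm wide, 6 mm thick, 0.16 kg. The dark grey housing is 100 mm high, its top level with the shut hatch's underside; ajar, the edge stands 57 mm above it and can be pushed up at its middle; a catch pin hangs 34 mm below it at its far end (120 mm to +x)
- bay0 (a point): nearest the robot of three equal bays under the hatch, 74 mm apart; point at the centre of its floor, 28 mm above the table; axes are the projector's (x away from the robot, y to the hinge line, 78 mm off). 65 mm wide in x, walls 26 mm high. At both y ends a sprung orange clip nose 25 mm above the floor, to be forced past with 6 to 15 N; a cassette just laid in stands 14 mm too high and blocks the hatch
- bay1 (a point): middle of three equal bays under the hatch, 74 mm apart; point at the centre of its floor, 28 mm above the table; axes are the projector's (x away from the robot, y to the hinge line, 78 mm off). 65 mm wide in x, walls 26 mm high. At both y ends a sprung orange clip nose 25 mm above the floor, to be forced past with 6 to 15 N; a cassette just laid in stands 14 mm too high and blocks the hatch
- bay2 (a point): farthest of three equal bays under the hatch, 74 mm apart; point at the centre of its floor, 28 mm above the table; axes are the projector's (x away from the robot, y to the hinge line, 78 mm off). 65 mm wide in x, walls 26 mm high. At both y ends a sprung orange clip nose 25 mm above the floor, to be forced past with 6 to 15 N; a cassette just laid in stands 14 mm too high and blocks the hatch
- cassette0_mid (a point): fan cassette: dark grey block 60 (x) by 82 (y; 92 over its side ridges) by 40 mm high, with a green grip rib on top, 14 mm thick in y, 48 mm long in x, 22 mm high; 62 mm high in all, 0.13 to 0.2 kg; the point is its centre, 31 mm above its underside. Fits any bay, its y along the bay's y, either way round; home when its underside is on the bay's floor. May be absent
- cassette1_mid (a point): fan cassette: dark grey block 60 (x) by 82 (y; 92 over its side ridges) by 40 mm high, with a green grip rib on top, 14 mm thick in y, 48 mm long in x, 22 mm high; 62 mm high in all, 0.13 to 0.2 kg; the point is its centre, 31 mm above its underside. Fits any bay, its y along the bay's y, either way round; home when its underside is on the bay's floor. May be absent
- cassette2_mid (a point): fan cassette: dark grey block 60 (x) by 82 (y; 92 over its side ridges) by 40 mm high, with a green grip rib on top, 14 mm thick in y, 48 mm long in x, 22 mm high; 62 mm high in all, 0.13 to 0.2 kg; the point is its centre, 31 mm above its underside. Fits any bay, its y along the bay's y, either way round; home when its underside is on the bay's floor. May be absent
- bracket0_mid (a point): bare steel U-channel bracket, open side up, 90 (x) by 30 (y) by 24 mm high, about 0.11 kg; the point is its centre, 12 mm above its underside. Scrap metal, goes into the blue bin. May be absent
- bracket1_mid (a point): bare steel U-channel bracket, open side up, 90 (x) by 30 (y) by 24 mm high, about 0.11 kg; the point is its centre, 12 mm above its underside. Scrap metal, goes into the blue bin. May be absent
- blower0_mid (a point): old blower shell, black plastic: a drum 48 mm across, centred 24 mm to -x of the point, and an outlet box 30 mm wide in y that reaches 48 mm to +x; 96 mm long, 26 mm high, 0.06 kg; the point is its centre, 13 mm above its underside. Best gripped across y, 18 mm to +x of the point. Goes into the red bin. May be absent
- blower1_mid (a point): old blower shell, black plastic: a drum 48 mm across, centred 24 mm to -x of the point, and an outlet box 30 mm wide in y that reaches 48 mm to +x; 96 mm long, 26 mm high, 0.06 kg; the point is its centre, 13 mm above its underside. Best gripped across y, 18 mm to +x of the point. Goes into the red bin. May be absent
- bin_blue: blue open bin for steel brackets, 140 (x) by 120 (y) by 45 mm high, walls 4 mm; origin under its centre, fixed to the bench
- bin_red: red open bin for black blower shells, 140 (x) by 120 (y) by 45 mm high, walls 4 mm; origin under its centre, fixed to the bench
- tape_roll: yellow tape roll, 56 mm across, 22 mm high, lying on the bench beside the projector; bystander, leave it alone; origin at its underside
- spanner: steel spanner, 180 mm, lying on top of the projector behind the hatch; bystander, leave it alone; origin at its underside

How it is judged:
On the way, in this order (a step that is already met when the one before it is completed fails the run):
1. the shut hatch is pressed in (value of joint hatch below -0.02 rad).
2. let go, it has popped ajar (value of joint hatch above 0.2 rad), for 0.1 s.
3. the hatch is swung wide open (value of joint hatch above 1.5 rad), for 0.2 s.
4. every cassette there is sits fully home in a bay, with the hatch open (((z of cassette0_mid in the frame of bay0 between 0.026 and 0.0345 m and horizontal distance between cassette0_mid and bay0 below 0.006 m and angle between the y axis of cassette0_mid and the y axis of bay0, either way round below 0.1 rad) or (z of cassette0_mid in the frame of bay1 between 0.026 and 0.0345 m and horizontal distance between cassette0_mid and bay1 below 0.006 m and angle between the y axis of cassette0_mid and the y axis of bay1, either way round below 0.1 rad) or (z of cassette0_mid in the frame of bay2 between 0.026 and 0.0345 m and horizontal distance between cassette0_mid and bay2 below 0.006 m and angle between the y axis of cassette0_mid and the y axis of bay2, either way round below 0.1 rad)) and ((z of cassette1_mid in the frame of bay0 between 0.026 and 0.0345 m and horizontal distance between cassette1_mid and bay0 below 0.006 m and angle between the y axis of cassette1_mid and the y axis of bay0, either way round below 0.1 rad) or (z of cassette1_mid in the frame of bay1 between 0.026 and 0.0345 m and horizontal distance between cassette1_mid and bay1 below 0.006 m and angle between the y axis of cassette1_mid and the y axis of bay1, either way round below 0.1 rad) or (z of cassette1_mid in the frame of bay2 between 0.026 and 0.0345 m and horizontal distance between cassette1_mid and bay2 below 0.006 m and angle between the y axis of cassette1_mid and the y axis of bay2, either way round below 0.1 rad)) and ((z of cassette2_mid in the frame of bay0 between 0.026 and 0.0345 m and horizontal distance between cassette2_mid and bay0 below 0.006 m and angle between the y axis of cassette2_mid and the y axis of bay0, either way round below 0.1 rad) or (z of cassette2_mid in the frame of bay1 between 0.026 and 0.0345 m and horizontal distance between cassette2_mid and bay1 below 0.006 m and angle between the y axis of cassette2_mid and the y axis of bay1, either way round below 0.1 rad) or (z of cassette2_mid in the frame of bay2 between 0.026 and 0.0345 m and horizontal distance between cassette2_mid and bay2 below 0.006 m and angle between the y axis of cassette2_mid and the y axis of bay2, either way round below 0.1 rad)) and value of joint hatch above 1 rad), for 0.3 s.
5. the hatch is shut and caught, not held by the fingers (value of joint hatch between -0.02 and 0.03 rad and not (contact force between the fingers and hatch above 0.1 N)), for 0.5 s.
At the end, for the whole second after the job is handed in: The hatch is shut and caught (within 0.03 rad) with every cassette that is present fully seated in a bay (centre within 6 mm sideways and 3.5 mm in height of home, aligned within 0.1 rad); every bracket present lies at rest in the blue bin and every blower shell in the red bin (((z of cassette0_mid in the frame of bay0 between 0.026 and 0.0345 m and horizontal distance between cassette0_mid and bay0 below 0.006 m and angle between the y axis of cassette0_mid and the y axis of bay0, either way round below 0.1 rad) or (z of cassette0_mid in the frame of bay1 between 0.026 and 0.0345 m and horizontal distance between cassette0_mid and bay1 below 0.006 m and angle between the y axis of cassette0_mid and the y axis of bay1, either way round below 0.1 rad) or (z of cassette0_mid in the frame of bay2 between 0.026 and 0.0345 m and horizontal distance between cassette0_mid and bay2 below 0.006 m and angle between the y axis of cassette0_mid and the y axis of bay2, either way round below 0.1 rad)) and ((z of cassette1_mid in the frame of bay0 between 0.026 and 0.0345 m and horizontal distance between cassette1_mid and bay0 below 0.006 m and angle between the y axis of cassette1_mid and the y axis of bay0, either way round below 0.1 rad) or (z of cassette1_mid in the frame of bay1 between 0.026 and 0.0345 m and horizontal distance between cassette1_mid and bay1 below 0.006 m and angle between the y axis of cassette1_mid and the y axis of bay1, either way round below 0.1 rad) or (z of cassette1_mid in the frame of bay2 between 0.026 and 0.0345 m and horizontal distance between cassette1_mid and bay2 below 0.006 m and angle between the y axis of cassette1_mid and the y axis of bay2, either way round below 0.1 rad)) and ((z of cassette2_mid in the frame of bay0 between 0.026 and 0.0345 m and horizontal distance between cassette2_mid and bay0 below 0.006 m and angle between the y axis of cassette2_mid and the y axis of bay0, either way round below 0.1 rad) or (z of cassette2_mid in the frame of bay1 between 0.026 and 0.0345 m and horizontal distance between cassette2_mid and bay1 below 0.006 m and angle between the y axis of cassette2_mid and the y axis of bay1, either way round below 0.1 rad) or (z of cassette2_mid in the frame of bay2 between 0.026 and 0.0345 m and horizontal distance between cassette2_mid and bay2 below 0.006 m and angle between the y axis of cassette2_mid and the y axis of bay2, either way round below 0.1 rad)) and value of joint hatch between -0.02 and 0.03 rad and x of bracket0_mid in the frame of bin_blue between -0.066 and 0.066 m and y of bracket0_mid in the frame of bin_blue between -0.056 and 0.056 m and z of each of bracket0_mid, bracket1_mid in the frame of bin_blue below 0.06 m and linear speed of each of bracket0, bracket1, blower0, blower1 below 0.03 m/s and x of bracket1_mid in the frame of bin_blue between -0.066 and 0.066 m and y of bracket1_mid in the frame of bin_blue between -0.056 and 0.056 m and x of blower0_mid in the frame of bin_red between -0.066 and 0.066 m and y of blower0_mid in the frame of bin_red between -0.056 and 0.056 m and z of each of blower0_mid, blower1_mid in the frame of bin_red below 0.06 m and x of blower1_mid in the frame of bin_red between -0.066 and 0.066 m and y of blower1_mid in the frame of bin_red between -0.056 and 0.056 m); the robot touches nothing.
It fails at once if the spanner or the tape roll is moved more than 3 cm (distance of any of tape_roll, spanner from where it was at the start of the episode above 0.03 m).
Of cassette0, cassette1, cassette2 only 2 to 3 are there at a start; the rules pass over those that are not, and their reading is None.
Of bracket0, bracket1, blower0, blower1 only 2 to 4 are there at a start; the rules pass over those that are not, and their reading is None.
At some moment in a run one of bracket0, bracket1, blower0, blower1 may be knocked a few centimetres aside while the robot is not near it.
It also fails if it takes over 210 s, if anything falls off the work surface, if the arm or the gripper's body presses on something with over 40 N, if the wrist force passes 120 N, or if a joint passes its speed limit or range.

### The arm

A 7-joint arm with a two-finger parallel gripper is mounted at the origin on the work surface. World frame = base frame: x ahead of the robot, y to its left, z up, the work surface at z = 0. Lengths are in m, angles in rad, forces in N, time in s.
With the tool pointing down it reaches from about 0.425 to 0.875 m from the base axis. Payload 8.4 kg.
Tool frame: the origin (TCP) lies midway between the tips of the shut fingers; the grasp point (between the pads) lies 19 mm behind it (manip.grasp_offset is the distance from the TCP to the grasp point, in m); z points along the fingers, x is the direction in which the jaws open and shut, and the axes are right-handed (so a half turn about z gives the same grasp; the last joint's range is limited). The gripper opens to 87 mm and grips with 3 to 60 N. Pads are 19 mm wide; open, the fingers measure 117 mm over their backs; the gripper's body (75 mm by 190 mm) begins 51 mm behind the grasp point.
Start: joints at [-1.364, 0.333, 0.04, 1.465, -0.013, 1.343, -0.059], TCP at [0.196, 0.62, 0.223] pointing down, gripper open.
Joint ranges: [-2.58, 2.58], [-0.38, 2.09], [-1.3, 1.39], [0.25, 2.4], [-1.5, 4.64], [0.08, 2.09], [-2.65, 2.65]. Speed limits (rad/s): [2.22, 2.22, 2.79, 2.79, 3.14, 3.14, 3.14].

### API

Orientations are given as a 3x3 rotation matrix whose columns are the frame's x, y, z axes.
In Python, from cell import read_state, imaging, manip gives the robot as it stands. The module is installed in compiled form; this text tells all that it offers.
- The arm moves only by the tool jog_arm, never from a script. Its argument "steps" is a list that holds one entry, the list of rows, each a list of 7 numbers: the shift along the tool's x, y, z in cm, then the turn, a rotation vector about the tool's x, y, z in degrees, then the closure, from -1 (fully open) to 1 (shut), so that 0 is half open. In form: [[[x, y, z, wx, wy, wz, claw], ...]]. A call has 1 to 5 rows; each row shifts and turns the commanded pose from where the row before left it, along the tool's axes as they then stand; what a row does not reach is not made up. A row lasts 1/12 s, in which the tool goes at most 41.7 mm and 7.16 degrees, less where a joint would pass 70% of its speed; a pose out of reach is approached as far as the arm can. A call with a gripper value outside its range is refused whole. The fingers move at their own pace and stop on an object; "grip_force" is the grip in N (left out, the last holds). Time passes only in rows, so rows that do not move let the fingers close. It gives the time, the measured TCP pose, the force and the opening at its end, in the units of the state.
- read_state(): the state, without advancing time (a new reading comes with each control period).
- imaging.snapshot(name): name is "scene" or "top"; returns the picture (480x640x3 uint8, red, green, blue); there is no depth.
- imaging.camera_model(name): a dict with "K" (3x3 intrinsics, pixels), "R" (3x3) and "t" (3): a world point X has camera coordinates R X + t. Camera axes: x right, y down, z forward; pixel columns grow to the right and rows downward; lengths in m; the calibration is good to about 2 mm. A picture is of the moment at which its call begins. camera_model takes no time and is no camera call.
- manip.job_done(): hands the job in, once; it reports no verdict.
The state is a dict: "time_s": time; "joint_positions": joint angles; "qvel": joint speeds; "effort": joint torques, N m; "tool_pos": TCP position; "orientation": TCP orientation; "ft_force": force on the tool from outside, world axes, zero at the start; "moment": the same for the moment, N m; "finger_gap": finger opening in m.
Only numpy, scipy, OpenCV 4.12 (cv2) and the standard library are available. Lean on these libraries where they do the work, as an engineer would, in place of code of your own. Each camera call takes 0.05 s, during which the arm holds its last target. There are 200 camera calls.

## Working session

There is one attempt and no reset: what is moved stays moved. The work goes in short steps, Python scripts to look and compute and a tool call to move; the robot and the scene stay as the last step left them, time stands still between calls to the robot, and variables do not carry over. Pictures are saved under pics/ and viewed, about 12 in all and at most 16, crops included, and the job is handed in when it is done.

Besides the shell and the picture viewer there is one more tool, called after "Request:" as name(argument=value, ...), one argument or row to a line, values as JSON. jog_arm: Moves the arm, as the interface text tells. Its arguments: {"type":"object","properties":{"steps":{"type":"array","items":{"type":"array","items":{"type":"array","items":{"type":"number"}}}},"grip_force":{"type":"number"}},"required":["steps"]}

```bash
ls; mkdir -p pics
python3 - <<'E'
from cell import read_state, imaging, manip
import cv2,numpy as np
np.set_printoptions(precision=3,suppress=True)
for n in("scene","top"):
    cv2.imwrite(f"pics/{n}0.png",imaging.snapshot(n)[:,:,::-1]); m=imaging.camera_model(n); print(n,m["K"],m["R"],m["t"])
s=read_state();print(s,manip.grasp_offset)
E
```

```text
pics
scene [[519.551   0.    318.587]
 [  0.    519.551 243.964]
 [  0.      0.      1.   ]] [[-0.046  0.999 -0.006]
 [ 0.786  0.033 -0.617]
 [-0.616 -0.033 -0.787]] [ 0.025 -0.409  1.567]
top [[513.417   0.    317.074]
 [  0.    513.417 248.099]
 [  0.      0.      1.   ]] [[ 0.031 -1.    -0.002]
 [-0.974 -0.029 -0.223]
 [ 0.223  0.009 -0.975]] [-0.022  0.606  1.328]
{'time_s': 0.1, 'joint_positions': array([-1.364,  0.334,  0.04 ,  1.466, -0.013,  1.343, -0.059]), 'qvel': array([-0.001, -0.002,  0.   , -0.002, -0.001,  0.001, -0.001]), 'effort': array([  0.004, -65.781,   1.34 , -40.47 ,  -0.06 ,   0.041,   0.   ]), 'tool_pos': array([0.196, 0.619, 0.222]), 'orientation': array([[ 0.301,  0.954, -0.   ],
       [ 0.954, -0.301, -0.001],
       [-0.001,  0.   , -1.   ]]), 'ft_force': array([-0.832, -0.519, -0.014]), 'moment': array([0.071, 0.063, 0.039]), 'finger_gap': 0.08696424720059223} 0.0187
```

View pics/scene0.png

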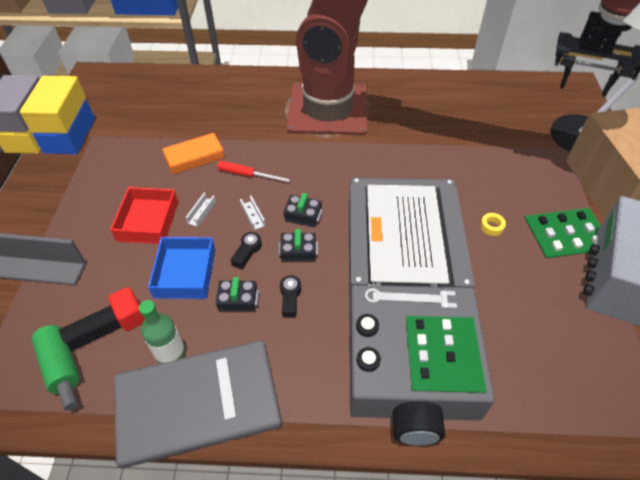

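View pics/top0.png

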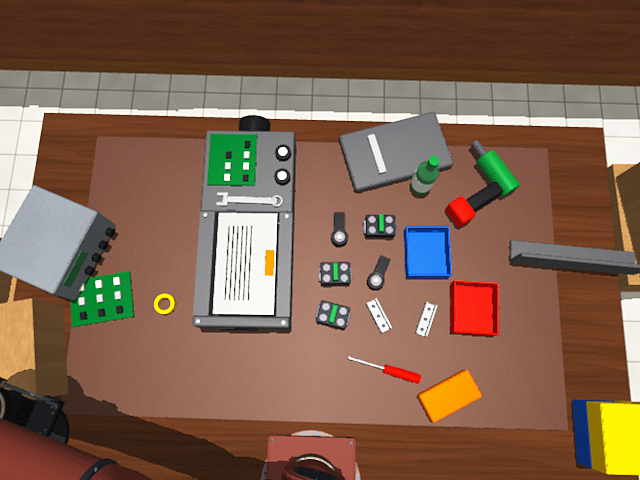

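```bash
cat > h.py <<'E'
import cv2,numpy as np
from cell import read_state, imaging, manip
np.set_printoptions(precision=4,suppress=True)
def rays(cam,px,z):
    m=imaging.camera_model(cam);R=np.array(m["R"]);t=np.array(m["t"]);K=np.array(m["K"])
    px=np.atleast_2d(np.float64(px)); C=-R.T@t
    d=(R.T@np.linalg.inv(K)@np.c_[px,np.ones(len(px))].T).T
    s=(z-C[2])/d[:,2]; return (C+d*s[:,None])[:,:2]
def proj(cam,X):
    m=imaging.camera_model(cam);p=np.array(m["K"])@(np.array(m["R"])@np.array(X,float)+np.array(m["t"]));return p[:2]/p[2]
def blobs(cam,mask,z,amin=20,amax=1e6,roi=None):
    mask=mask.astype(np.uint8)
    if roi: k=np.zeros_like(mask);k[roi[1]:roi[3],roi[0]:roi[2]]=1;mask*=k
    out=[];n,lab,st,ce=cv2.connectedComponentsWithStats(mask)
    for i in range(1,n):
        if amin<st[i,4]<amax:
            ys,xs=np.nonzero(lab==i);w=rays(cam,np.c_[xs,ys],z)
            c=w.mean(0);r=cv2.minAreaRect((w*1000).astype(np.float32))
            pts=cv2.boxPoints(r);e=[pts[1]-pts[0],pts[2]-pts[1]];L=max(e,key=np.linalg.norm)
            u,v=np.linalg.eigh(np.cov((w-c).T));p=v[:,1]
            a=np.degrees(np.arctan2(L[1],L[0]))%180;b=np.degrees(np.arctan2(p[1],p[0]))%180
            print(cam,"px",ce[i].round(1),"n",st[i,4],"cen",c.round(4),"rect",(np.array(r[0])/1000).round(4),"size",np.sort(r[1]).round(0),"ang rect %.1f pca %.1f"%(a,b)); out.append((c,np.array(r[0])/1000,a,b))
    return out
def hsv(im): return cv2.cvtColor(im,cv2.COLOR_RGB2HSV).astype(int).transpose(2,0,1)
E
cat > m1.py <<'E'
from h import *
for cam in("top","scene"):
    im=imaging.snapshot(cam);h,s,v=hsv(im);print("GREEN rib")
    big=(310,190,450,340) if cam=="top" else (190,180,340,330)
    wide=(190,180,510,345) if cam=="top" else (100,150,460,330)
    blobs(cam,(h>45)&(h<75)&(s>120)&(v>60),.062,20,400,big)
    print("bracket");blobs(cam,(s<50)&(v>110),.024,40,600,(360,290,445,345) if cam=="top" else (180,185,270,235))
    print("dark");blobs(cam,(v<62),.026,60,3000,big)
    print("orange");blobs(cam,(h>8)&(h<20)&(s>180)&(v>150),.106,50,2000,wide)
    print("blue");blobs(cam,(h>105)&(h<125)&(s>150)&(v>60),.045,300,9000,wide)
    print("red");blobs(cam,((h<5)|(h>174))&(s>200)&(v>60),.045,800,9000,wide)
    print("hatch");blobs(cam,(s<30)&(v>190),.106,1500,99999,wide)
E
python3 m1.py; python3 -c "
import cv2;a=cv2.imread('pics/top0.png')[190:350,300:510];cv2.imwrite('pics/c1.png',cv2.resize(a,None,fx=3.5,fy=3.5))"
```

```text
GREEN rib
top px [381.  222.8] n 87 cen [ 0.6845 -0.1772] rect [ 0.6854 -0.1759] size [14. 49.] ang rect 0.1 pca 0.8
top px [335.  271.4] n 89 cen [ 0.5445 -0.0535] rect [ 0.5443 -0.0547] size [13. 47.] ang rect 1.4 pca 1.8
top px [333.  313.2] n 103 cen [ 0.4317 -0.0506] rect [ 0.4319 -0.0506] size [14. 50.] ang rect 167.4 pca 167.0
bracket
top px [378.6 315.1] n 396 cen [ 0.4341 -0.176 ] rect [ 0.4346 -0.1757] size [34. 90.] ang rect 28.4 pca 28.2
top px [426.1 319.1] n 406 cen [ 0.4272 -0.3053] rect [ 0.4281 -0.3052] size [34. 94.] ang rect 160.7 pca 160.2
dark
top px [377.1 234.8] n 136 cen [ 0.6593 -0.1707] rect [ 0.6651 -0.1647] size [54. 96.] ang rect 57.6 pca 75.7
top px [334.  284.2] n 93 cen [ 0.5151 -0.0524] rect [ 0.5143 -0.0553] size [ 8. 77.] ang rect 91.7 pca 93.0
orange
top px [268.9 261.9] n 75 cen [0.5565 0.1222] rect [0.555  0.1218] size [21. 67.] ang rect 2.9 pca 2.7
blue
top px [427.3 251.6] n 2348 cen [ 0.6109 -0.3072] rect [ 0.6104 -0.3071] size [126. 147.] ang rect 1.7 pca 178.5
red
top px [474.  307.9] n 2548 cen [ 0.4593 -0.4302] rect [ 0.4599 -0.4307] size 
[... 961 characters left out ...]
50.7
scene px [298.  256.3] n 284 cen [ 0.5781 -0.0453] rect [ 0.5772 -0.0465] size [23. 80.] ang rect 92.4 pca 92.9
scene px [289.7 300.2] n 421 cen [ 0.6963 -0.0547] rect [ 0.6862 -0.0536] size [42. 99.] ang rect 5.2 pca 179.6
scene px [237.6 305.2] n 325 cen [ 0.7136 -0.1653] rect [ 0.6942 -0.1713] size [66. 80.] ang rect 94.4 pca 104.8
orange
scene px [190.3 158.3] n 863 cen [ 0.3478 -0.3246] rect [ 0.357  -0.3209] size [ 78. 153.] ang rect 92.3 pca 101.1
blue
scene px [182.1 267.8] n 3395 cen [ 0.6337 -0.2979] rect [ 0.6304 -0.2984] size [129. 162.] ang rect 1.9 pca 6.9
red
hatch
scene px [405.7 235.1] n 5939 cen [0.5668 0.1909] rect [0.5553 0.1898] size [157. 273.] ang rect 0.8 pca 0.7
```

View pics/c1.png

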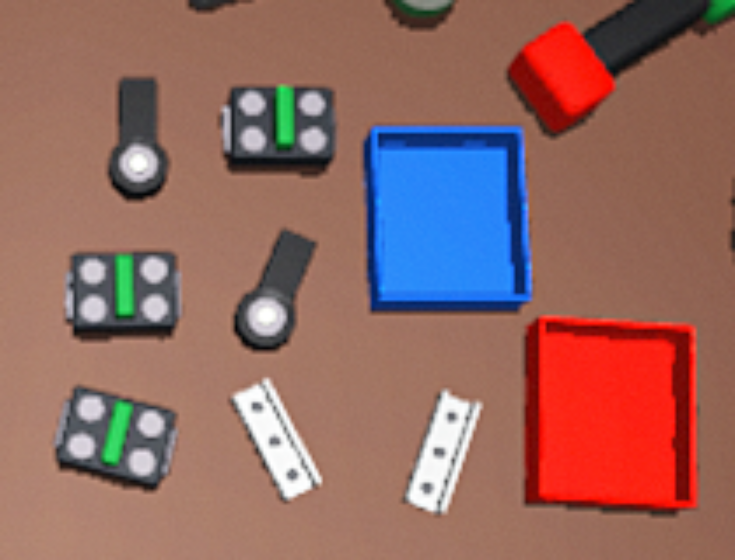

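```bash
cat > plan.py <<'E'
import sys
from h import *
def plan(wps,start=None):
    """wps: list of (x,y,z,yawdeg,claw[,hold rows])"""
    s=read_state();R=s["orientation"]
    p=np.array(s["tool_pos"]);y0=np.degrees(np.arctan2(R[1,0],R[0,0]))
    if start: p=np.array(start[:3],float);y0=start[3]
    print("at",p,"yaw %.2f tilt %.4f %.4f"%(y0,R[0,2],R[1,2]),"F",s["ft_force"],"gap %.4f t %.1f"%(s["finger_gap"],s["time_s"]))
    rows=[]
    for w in wps:
        d=np.array(w[:3])-p;dy=(w[3]-y0+180)%360-180
        n=max(1,int(np.ceil(np.linalg.norm(d)/.041-1e-6)),int(np.ceil(abs(dy)/7-1e-6)))
        for i in range(n):
            a=np.radians(y0);x=np.array([np.cos(a),np.sin(a),0]);y=np.array([np.sin(a),-np.cos(a),0])
            st=d/n*100;rows.append([round(float(v),2)+0 for v in(st@x,st@y,-st[2],0,0,-dy/n,w[4])]);y0+=dy/n
        p=np.array(w[:3])
        if len(w)>5: rows+=[[0,0,0,0,0,0,w[4]]]*w[5]
    for i in range(0,len(rows),5): print([[ [int(v) if v==int(v) else v for v in r] for r in rows[i:i+5]]])
if __name__=="__main__": plan(eval(sys.argv[1]),eval(sys.argv[2]) if len(sys.argv)>2 else None)
E
python3 plan.py "[(.555,.125,.18,90.8,1)]"
python3 - <<'E'
from h import *
im=imaging.snapshot("top");h,s,v=hsv(im)
print("caps");blobs("top",(s<60)&(v>140),.026,20,200,(325,220,350,250));blobs("top",(s<60)&(v>140),.026,20,200,(366,265,386,292))
print("body");
for r in((325,206,352,248),(364,254,392,292)): blobs("top",(v<75),.026,40,900,r); blobs("top",(v<75)|((s<60)),.026,40,900,r)
for n,z,R in(("yellow",.022,(150,285,180,320)),):blobs("top",(h>22)&(h<34)&(s>150),z,30,900,R)
blobs("top",(s<40)&(v>130),.105,30,900,(210,186,295,210))
E
```

```text
at [0.1956 0.6196 0.222 ] yaw 72.48 tilt -0.0002 -0.0009 F [ 0.2874  0.4365 -0.418 ] gap 0.0870 t 0.2
[[[-2.42, 3.28, 0.28, 0, 0, -1.22, 1], [-2.49, 3.23, 0.28, 0, 0, -1.22, 1], [-2.56, 3.17, 0.28, 0, 0, -1.22, 1], [-2.63, 3.12, 0.28, 0, 0, -1.22, 1], [-2.69, 3.06, 0.28, 0, 0, -1.22, 1]]]
[[[-2.76, 3, 0.28, 0, 0, -1.22, 1], [-2.82, 2.94, 0.28, 0, 0, -1.22, 1], [-2.88, 2.88, 0.28, 0, 0, -1.22, 1], [-2.94, 2.82, 0.28, 0, 0, -1.22, 1], [-3, 2.76, 0.28, 0, 0, -1.22, 1]]]
[[[-3.06, 2.69, 0.28, 0, 0, -1.22, 1], [-3.12, 2.62, 0.28, 0, 0, -1.22, 1], [-3.17, 2.56, 0.28, 0, 0, -1.22, 1], [-3.23, 2.49, 0.28, 0, 0, -1.22, 1], [-3.28, 2.42, 0.28, 0, 0, -1.22, 1]]]
caps
top px [339.2 236.3] n 90 cen [ 0.6517 -0.0638] rect [ 0.6513 -0.0648] size [28. 29.] ang rect 137.4 pca 175.0
top px [375.8 280. ] n 96 cen [ 0.5304 -0.1676] rect [ 0.5303 -0.1682] size [28. 28.] ang rect 1.7 pca 25.5
body
top px [338.6 228.3] n 276 cen [ 0.6752 -0.0617] rect [ 0.6719 -0.0629] size [45. 97.] ang rect 1.4 pca 2.0
top px [338.9 230.5] n 414 cen [ 0.6687 -0.0628] rect [ 0.6719 -0.0629] size [45. 97.] ang rect 1.4 pca 2.0
top px [379.1 271.3] n 262 cen [ 0.5552 -0.1768] rect [ 0.5499 -0.1762] size [44. 98.] ang rect 154.5 pca 158.5
top px [377.9 274. ] n 426 cen [ 0.5473 -0.1735] rect [ 0.5499 -0.1763] size [44. 98.] ang rect 154.3 pca 158.5
top px [164.4 303.6] n 243 cen [0.4477 0.4116] rect [0.4481 0.4114] size [52. 58.] ang rect 91.8 pca 69.8
```

Request:
jog_arm(
  steps=[
    [[-2.42,3.28,0.28,0,0,-1.22,1],[-2.49,3.23,0.28,0,0,-1.22,1],[-2.56,3.17,0.28,0,0,-1.22,1],[-2.63,3.12,0.28,0,0,-1.22,1],[-2.69,3.06,0.28,0,0,-1.22,1]],
  ],
)

```text
time_s: 0.67
tool_pos: [0.3164, 0.4532, 0.2084]
orientation: [[0.197, 0.98, -0.0], [0.98, -0.197, 0.0], [0.0, -0.0, -1.0]]
ft_force: [1.0, 0.7, 0.3]
finger_gap: 0.0613
```

Request:
jog_arm(
  steps=[
    [[-2.76,3,0.28,0,0,-1.22,1],[-2.82,2.94,0.28,0,0,-1.22,1],[-2.88,2.88,0.28,0,0,-1.22,1],[-2.94,2.82,0.28,0,0,-1.22,1],[-3,2.76,0.28,0,0,-1.22,1]],
  ],
)

```text
time_s: 1.08
tool_pos: [0.4362, 0.2884, 0.1946]
orientation: [[0.092, 0.996, 0.0], [0.996, -0.092, 0.0], [0.001, 0.0, -1.0]]
ft_force: [1.8, 1.0, -0.5]
finger_gap: 0.028
```

Request:
jog_arm(
  steps=[
    [[-3.06,2.69,0.28,0,0,-1.22,1],[-3.12,2.62,0.28,0,0,-1.22,1],[-3.17,2.56,0.28,0,0,-1.22,1],[-3.23,2.49,0.28,0,0,-1.22,1],[-3.28,2.42,0.28,0,0,-1.22,1]],
  ],
)

```text
time_s: 1.5
tool_pos: [0.5559, 0.1235, 0.1807]
orientation: [[-0.015, 1.0, 0.0], [1.0, 0.015, 0.0], [0.0, 0.0, -1.0]]
ft_force: [0.9, 0.3, -0.1]
finger_gap: 0.0017
```

Request:
jog_arm(
  steps=[
    [[0,0,0,0,0,0,1],[0,0,0,0,0,0,1]],
  ],
)

```text
time_s: 1.67
tool_pos: [0.5561, 0.1222, 0.1803]
orientation: [[-0.008, 1.0, -0.0], [1.0, 0.008, -0.001], [-0.001, -0.0, -1.0]]
ft_force: [0.3, 0.7, 0.1]
finger_gap: 0.0004
```

```bash
python3 plan.py "[(.555,.125,.18,90.8,1)]"
python3 - <<'E'
from h import *
T=read_state()["tool_pos"];o=[]
for c in("top","scene"):
    p=proj(c,T);print(c,p);im=imaging.snapshot(c)[:,:,::-1]
    x,y=int(p[0]),int(p[1]);a=im[y-35:y+35,x-35:x+35].repeat(5,0).repeat(5,1)
    f=(p-[x-35,y-35]+.5)*5;a=a.copy();cv2.drawMarker(a,(int(f[0]),int(f[1])),(255,0,255),0,14,1);o.append(a)
cv2.imwrite("pics/tip.png",np.hstack(o))
E
```

```text
at [0.5561 0.1222 0.1803] yaw 90.48 tilt -0.0001 -0.0011 F [0.267  0.6998 0.1198] gap 0.0004 t 1.7
[[[0.28, -0.11, 0.03, 0, 0, -0.32, 1]]]
top [266.0287 256.157 ]
scene [376.5281 206.0498]
```

View pics/tip.png

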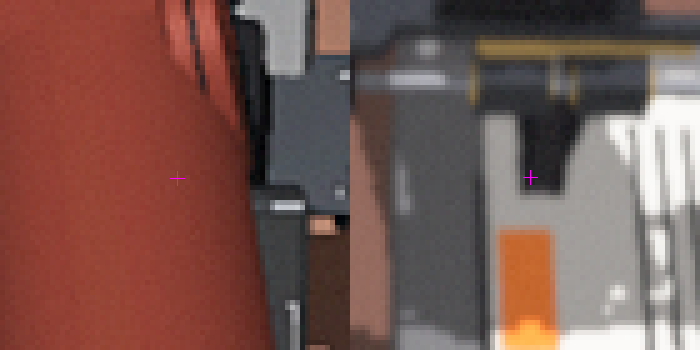

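Request:
jog_arm(
  steps=[
    [[0,0,3.5,0,0,0,1],[0,0,3.5,0,0,0,1],[0,0,0.5,0,0,0,1],[0,0,0.4,0,0,0,1],[0,0,0.3,0,0,0,1]],
  ],
)

```text
time_s: 2.18
tool_pos: [0.5549, 0.1264, 0.0996]
orientation: [[-0.015, 1.0, -0.0], [1.0, 0.015, 0.001], [0.001, -0.0, -1.0]]
ft_force: [-3.7, -0.5, 5.5]
finger_gap: 0.0005
```

Request:
jog_arm(
  steps=[
    [[0,0,0.1,0,0,0,1],[0,0,0.1,0,0,0,1],[0,0,0,0,0,0,1]],
  ],
)

```text
time_s: 2.43
tool_pos: [0.5554, 0.1262, 0.0989]
orientation: [[-0.014, 1.0, 0.001], [1.0, 0.014, 0.002], [0.002, 0.001, -1.0]]
ft_force: [-7.1, 0.9, 9.9]
finger_gap: 0.0002
```

Request:
jog_arm(
  steps=[
    [[0,0,0.1,0,0,0,1],[0,0,0,0,0,0,1],[0,0,-1,0,0,0,1],[0,0,-3.5,0,0,0,1],[0,0,-4,0,0,0,1]],
  ],
)

```text
time_s: 2.85
tool_pos: [0.5542, 0.1249, 0.1812]
orientation: [[-0.013, 1.0, -0.002], [1.0, 0.013, -0.001], [-0.001, -0.002, -1.0]]
ft_force: [1.1, 0.2, 0.2]
finger_gap: 0.0005
```

Request:
jog_arm(
  steps=[
    [[0,0,-2,0,0,0,1],[-4,0,0,0,0,0,1],[-4,0,0,0,0,0,1],[0,0,0,0,0,0,1],[0,0,0,0,0,0,1]],
  ],
)

```text
time_s: 3.27
tool_pos: [0.557, 0.0423, 0.2024]
orientation: [[-0.008, 1.0, 0.003], [1.0, 0.008, 0.0], [0.0, 0.003, -1.0]]
ft_force: [0.3, 0.7, -0.7]
finger_gap: 0.0002
```

```bash
python3 plan.py "[(.555,.07,.12,90.8,1)]"
python3 - <<'E'
from h import *
o=[imaging.snapshot(c)[150:350,x:x+320,::-1] for c,x in(("top",180),("scene",200))]
cv2.imwrite("pics/ajar.png",cv2.resize(np.vstack(o),None,fx=1.5,fy=1.5))
E
```

```text
at [0.557  0.0423 0.2024] yaw 90.48 tilt 0.0029 0.0002 F [ 0.34    0.6878 -0.6564] gap 0.0002 t 3.3
[[[0.92, -0.06, 2.75, 0, 0, -0.11, 1], [0.92, -0.06, 2.75, 0, 0, -0.11, 1], [0.92, -0.06, 2.75, 0, 0, -0.11, 1]]]
```

View pics/ajar.png

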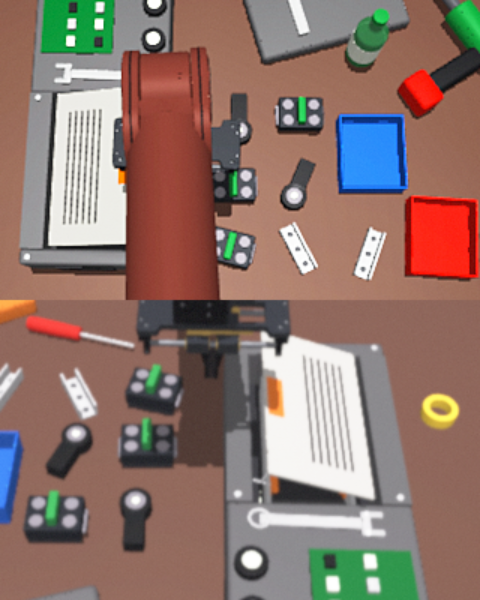

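Request:
jog_arm(
  steps=[
    [[0,0,0,0,0,6.9,1],[0,0,0,0,0,6.9,1],[0,0,0,0,0,6.9,1],[0,0,0,0,0,6.9,1],[0,0,0,0,0,6.9,1]],
  ],
)

```text
time_s: 3.78
tool_pos: [0.5563, 0.0471, 0.2008]
orientation: [[0.558, 0.83, 0.0], [0.83, -0.558, 0.0], [0.0, 0.0, -1.0]]
ft_force: [1.3, 0.1, -0.2]
finger_gap: 0.0008
```

Request:
jog_arm(
  steps=[
    [[0,0,0,0,0,6.9,1],[0,0,0,0,0,6.9,1],[0,0,0,0,0,6.9,1],[0,0,0,0,0,6.9,1],[0,0,0,0,0,6.9,1]],
  ],
)

```text
time_s: 4.2
tool_pos: [0.5564, 0.0471, 0.2008]
orientation: [[0.93, 0.368, 0.0], [0.368, -0.93, 0.0], [0.0, -0.0, -1.0]]
ft_force: [0.4, 0.0, 0.1]
finger_gap: 0.0003
```

Request:
jog_arm(
  steps=[
    [[0,0,0,0,0,6.9,1],[0,0,0,0,0,6.9,1],[0,0,0,0,0,6.9,1],[0,0,0,6.5,0,0,1],[0,0,0,6.5,0,0,1]],
  ],
)

```text
time_s: 4.62
tool_pos: [0.557, 0.0502, 0.2016]
orientation: [[1.0, 0.025, -0.003], [0.025, -0.973, 0.23], [0.002, -0.23, -0.973]]
ft_force: [-0.7, -0.8, -0.3]
finger_gap: 0.0004
```

Request:
jog_arm(
  steps=[
    [[0,0,0,6.5,0,0,1],[0,0,0,6.5,0,0,1],[0,0,0,6.5,0,0,1],[0,0,0,6.5,0,0,1],[0,0,0,6.5,0,0,1]],
  ],
)

```text
time_s: 5.03
tool_pos: [0.5572, 0.0462, 0.2019]
orientation: [[1.0, 0.017, -0.012], [0.02, -0.697, 0.717], [0.004, -0.717, -0.697]]
ft_force: [0.3, 1.0, -0.2]
finger_gap: 0.0005
```

Request:
jog_arm(
  steps=[
    [[0,0,0,0,0,0,1]],
  ],
)

```text
time_s: 5.12
tool_pos: [0.5554, 0.0429, 0.1976]
orientation: [[1.0, 0.006, -0.014], [0.014, -0.698, 0.716], [-0.005, -0.717, -0.698]]
ft_force: [-1.4, -0.1, -0.6]
finger_gap: 0.0006
```

```bash
python3 -c "
from h import *
s=read_state();print(s['tool_pos'],s['orientation'],s['joint_positions'])"
```

```text
[0.5554 0.0429 0.1976] [[ 0.9999  0.0059 -0.0138]
 [ 0.014  -0.6975  0.7164]
 [-0.0054 -0.7166 -0.6975]] [-0.2074  0.3992  0.6383  1.7662 -0.9282  1.5567  0.7176]
```

Request:
jog_arm(
  steps=[
    [[0,-0.2,3.4,0,0,0,1],[0,-0.2,3.4,0,0,0,1],[0,-0.2,3.4,0,0,0,1],[0,0,0,0,0,0,1]],
  ],
)

```text
time_s: 5.45
tool_pos: [0.5516, 0.13, 0.13]
orientation: [[1.0, 0.016, -0.025], [0.029, -0.7, 0.713], [-0.006, -0.714, -0.701]]
ft_force: [-0.1, 0.7, -0.0]
finger_gap: 0.0006
```

Request:
jog_arm(
  steps=[
    [[0,-1,-0.4,0,0,0,1],[0,-1,-0.4,0,0,0,1],[0,-1,-0.4,0,0,0,1],[0,-1.1,-0.5,0,0,0,1]],
  ],
)

```text
time_s: 5.78
tool_pos: [0.5552, 0.1387, 0.1769]
orientation: [[1.0, 0.014, -0.011], [0.018, -0.701, 0.713], [0.002, -0.713, -0.701]]
ft_force: [-0.1, 0.5, -1.5]
finger_gap: 0.0004
```

Request:
jog_arm(
  steps=[
    [[0,-1.3,0,0,0,0,1],[0,-1.3,0,0,0,0,1],[0,-1.3,0.1,0,0,0,1],[0,-1.3,0.1,0,0,0,1]],
  ],
)

```text
time_s: 6.12
tool_pos: [0.5546, 0.1764, 0.2129]
orientation: [[1.0, 0.014, -0.01], [0.017, -0.701, 0.713], [0.003, -0.713, -0.701]]
ft_force: [0.6, -0.4, -1.0]
finger_gap: 0.0006
```

Request:
jog_arm(
  steps=[
    [[0,-1.2,0.4,0,0,0,1],[0,-1.1,0.4,0,0,0,1],[0,-1.1,0.5,0,0,0,1],[0,-1.1,0.5,0,0,0,1]],
  ],
)

```text
time_s: 6.45
tool_pos: [0.553, 0.222, 0.2305]
orientation: [[1.0, 0.013, -0.013], [0.018, -0.701, 0.713], [0.001, -0.713, -0.701]]
ft_force: [1.5, -1.5, -1.2]
finger_gap: 0.0005
```

Request:
jog_arm(
  steps=[
    [[0,-0.9,0.8,0,0,0,1],[0,-0.9,0.8,0,0,0,1],[0,-0.9,0.8,0,0,0,1],[0,-0.8,0.8,0,0,0,1]],
  ],
)

```text
time_s: 6.78
tool_pos: [0.5517, 0.2699, 0.232]
orientation: [[1.0, 0.013, -0.014], [0.019, -0.701, 0.713], [-0.001, -0.713, -0.701]]
ft_force: [0.7, -0.5, -0.8]
finger_gap: 0.0003
```

Request:
jog_arm(
  steps=[
    [[0,-0.5,1,0,0,0,1],[0,-0.5,1,0,0,0,1],[0,-0.3,0.8,0,0,0,1],[0,0,0,0,0,0,1]],
  ],
)

```text
time_s: 7.12
tool_pos: [0.5515, 0.2971, 0.2219]
orientation: [[1.0, 0.013, -0.013], [0.018, -0.701, 0.713], [-0.0, -0.713, -0.701]]
ft_force: [-2.8, -5.9, 4.8]
finger_gap: 0.0002
```

Run:
```python
from h import *
s=read_state();print(s['tool_pos'],s['orientation'],s['joint_positions'],s["ft_force"])
o=[imaging.snapshot(c)[y:y+200,x:x+320,::-1] for c,x,y in(("top",120,160),("scene",250,110))]
cv2.imwrite("pics/open.png",cv2.resize(np.vstack(o),None,fx=1.5,fy=1.5))
```

```text
[0.5515 0.2971 0.2219] [[ 0.9998  0.0129 -0.0132]
 [ 0.0184 -0.701   0.7129]
 [-0.0001 -0.7131 -0.7011]] [-0.5671  0.2487  0.4959  1.8496 -0.9915  1.2301  0.366 ] [-2.7509 -5.8779  4.7855]
```

View pics/open.png

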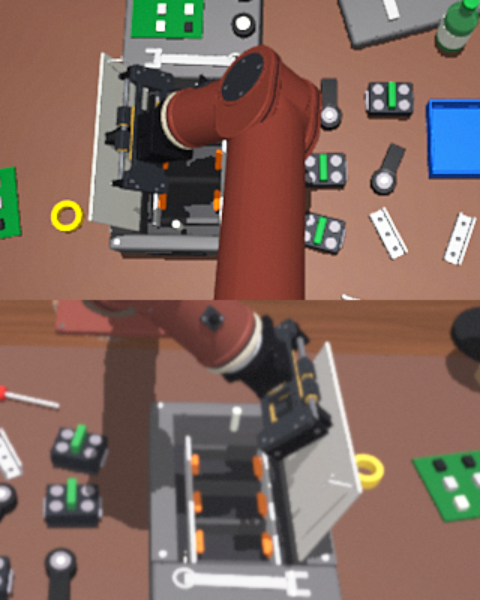

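Request:
jog_arm(
  steps=[
    [[0,0.9,-2.8,0,0,0,1],[0,0.9,-2.8,0,0,0,1],[0,0.9,-2.8,0,0,0,1],[0,-2.1,-2.1,0,0,0,1],[0,-2.1,-2.1,0,0,0,1]],
  ],
)

```text
time_s: 7.63
tool_pos: [0.5532, 0.2163, 0.3203]
orientation: [[1.0, 0.009, -0.013], [0.015, -0.702, 0.712], [-0.003, -0.712, -0.702]]
ft_force: [0.7, 1.1, 1.4]
finger_gap: 0.0007
```

Request:
jog_arm(
  steps=[
    [[0,0,0,-6.5,0,0,0],[0,0,0,-6.5,0,0,0],[0,0,0,-6.5,0,0,0],[0,0,0,-6.5,0,0,0],[0,0,0,-6.5,0,0,0]],
  ],
)

```text
time_s: 8.05
tool_pos: [0.5536, 0.2181, 0.3219]
orientation: [[1.0, 0.018, -0.001], [0.017, -0.975, 0.221], [0.003, -0.221, -0.975]]
ft_force: [-0.1, 0.4, -0.2]
finger_gap: 0.026
```

Request:
jog_arm(
  steps=[
    [[0,0,0,-6.5,0,0,0],[0,0,0,-6.5,0,0,0],[0,0,0,0,0,0,0]],
  ],
)

```text
time_s: 8.3
tool_pos: [0.5513, 0.2248, 0.3196]
orientation: [[1.0, 0.029, -0.001], [0.029, -1.0, -0.005], [-0.001, 0.005, -1.0]]
ft_force: [-0.5, 1.5, -0.6]
finger_gap: 0.0414
```

```bash
python3 plan.py "[(.685,-.1765,.25,0.5,-1)]"
```

```text
at [0.5513 0.2248 0.3196] yaw 1.65 tilt -0.0011 -0.0054 F [-0.5343  1.4595 -0.5749] gap 0.0414 t 8.3
[[[1.11, 3.68, 0.63, 0, 0, 0.1, -1], [1.12, 3.68, 0.63, 0, 0, 0.1, -1], [1.12, 3.68, 0.63, 0, 0, 0.1, -1], [1.13, 3.68, 0.63, 0, 0, 0.1, -1], [1.14, 3.67, 0.63, 0, 0, 0.1, -1]]]
[[[1.14, 3.67, 0.63, 0, 0, 0.1, -1], [1.15, 3.67, 0.63, 0, 0, 0.1, -1], [1.16, 3.67, 0.63, 0, 0, 0.1, -1], [1.16, 3.67, 0.63, 0, 0, 0.1, -1], [1.17, 3.66, 0.63, 0, 0, 0.1, -1]]]
[[[1.18, 3.66, 0.63, 0, 0, 0.1, -1]]]
```

Request:
jog_arm(
  steps=[
    [[1.1,3.7,0.6,0,0,0.1,-1],[1.1,3.7,0.6,0,0,0.1,-1],[1.1,3.7,0.6,0,0,0.1,-1],[1.1,3.7,0.6,0,0,0.1,-1],[1.1,3.7,0.6,0,0,0.1,-1]],
  ],
)

```text
time_s: 8.72
tool_pos: [0.6109, 0.0325, 0.29]
orientation: [[1.0, 0.01, -0.0], [0.01, -1.0, 0.002], [-0.0, -0.002, -1.0]]
ft_force: [0.9, 0.5, 0.1]
finger_gap: 0.0689
```

Request:
jog_arm(
  steps=[
    [[1.2,3.7,0.6,0,0,0.1,-1],[1.2,3.7,0.6,0,0,0.1,-1],[1.2,3.7,0.6,0,0,0.1,-1],[1.2,3.7,0.6,0,0,0.1,-1],[1.2,3.7,0.6,0,0,0.1,-1]],
  ],
)

```text
time_s: 9.13
tool_pos: [0.6724, -0.1521, 0.2598]
orientation: [[1.0, 0.002, 0.0], [0.002, -1.0, 0.002], [0.0, -0.002, -1.0]]
ft_force: [0.4, 0.8, 0.4]
finger_gap: 0.0866
```

Request:
jog_arm(
  steps=[
    [[1.2,3.7,0.6,0,0,0,-1],[0,0,0,0,0,0,-1],[0,0,0,0,0,0,-1],[0,0,0,0,0,0,-1],[0,0,0,0,0,0,-1]],
  ],
)

```text
time_s: 9.55
tool_pos: [0.6844, -0.1858, 0.2547]
orientation: [[1.0, 0.003, 0.0], [0.003, -1.0, 0.001], [0.0, -0.001, -1.0]]
ft_force: [-0.2, 0.1, -0.4]
finger_gap: 0.0868
```

```bash
python3 - <<'E'
from h import *
im=imaging.snapshot("top");h,s,v=hsv(im)
cv2.imwrite("pics/bays.png",cv2.resize(im[190:350,180:400,::-1],None,fx=3.5,fy=3.5))
blobs("top",(h>6)&(h<22)&(s>150)&(v>110),.053,3,200,(190,190,310,335))
im=imaging.snapshot("scene");h,s,v=hsv(im)
blobs("scene",(h>6)&(h<22)&(s>150)&(v>110),.053,3,300,(340,170,480,320))
E
python3 plan.py "[(.685,-.1765,.10,0.5,-1)]"
```

```text
top px [231.1 239.4] n 63 cen [0.6271 0.2352] rect [0.6268 0.2355] size [11. 37.] ang rect 3.9 pca 3.3
top px [266.1 239.7] n 49 cen [0.6293 0.1385] rect [0.6297 0.1384] size [10. 37.] ang rect 176.9 pca 178.4
top px [229.6 265.5] n 70 cen [0.5536 0.2344] rect [0.5536 0.2346] size [14. 36.] ang rect 3.9 pca 0.1
top px [265.  266.1] n 49 cen [0.5549 0.1375] rect [0.554  0.1375] size [10. 36.] ang rect 176.1 pca 178.1
top px [228.1 292.7] n 64 cen [0.4791 0.2333] rect [0.4795 0.2336] size [11. 35.] ang rect 3.9 pca 2.0
top px [263.9 293.3] n 52 cen [0.4802 0.1366] rect [0.481  0.1364] size [10. 38.] ang rect 175.0 pca 178.1
scene px [380.3 219. ] n 53 cen [0.4804 0.1433] rect [0.4818 0.1424] size [ 9. 41.] ang rect 178.3 pca 179.4
scene px [421.2 220.8] n 76 cen [0.4821 0.2389] rect [0.4841 0.2392] size [13. 46.] ang rect 1.3 pca 1.6
scene px [381.5 243.9] n 57 cen [0.555  0.1439] rect [0.5553 0.1439] size [ 7. 41.] ang rect 178.5 pca 178.7
scene px [424.  245.6] n 88 cen [0.556  0.2397] rect [0.5569 0.2396] size [13. 46.] ang rect 175.7 pca 1.3
scene px [383.  270.5] n 71 cen [0.6287 0.1452] rect [0.6288 0.1451] size [ 9. 40.] ang rect 178.4 pca 0.1
scene px [427.2 272.4] n 98 cen [0.6297 0.2409] rect [0.6299 0.2411] size [14. 45.] ang rect 1.7 pca 1.6
at [ 0.6844 -0.1856  0.2552] yaw 0.21 tilt 0.0008 0.0011 F [-0.06    0.1803  0.293 ] gap 0.0868 t 9.7
[[[0.02, -0.23, 3.88, 0, 0, -0.07, -1], [0.02, -0.23, 3.88, 0, 0, -0.07, -1], [0.02, -0.23, 3.88, 0, 0, -0.07, -1], [0.02, -0.23, 3.88, 0, 0, -0.07, -1]]]
```

View pics/bays.png

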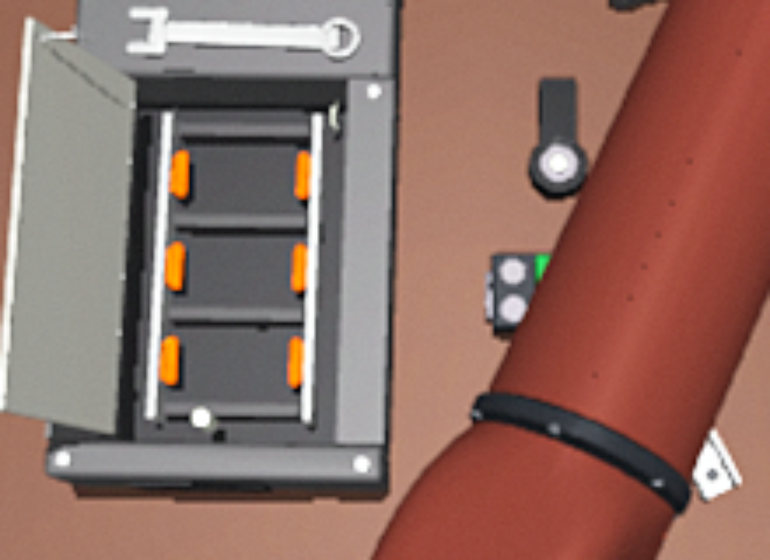

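Request:
jog_arm(
  steps=[
    [[0,-0.9,3.8,0,0,-0.3,-1],[0,0,4,0,0,0,-1],[0,0,4,0,0,0,-1],[0,0,4,0,0,0,-1],[0,0,4,0,0,0,-1]],
  ],
)

```text
time_s: 10.07
tool_pos: [0.6844, -0.1767, 0.0559]
orientation: [[1.0, 0.009, 0.002], [0.009, -1.0, 0.001], [0.002, -0.001, -1.0]]
ft_force: [0.2, -0.6, -0.4]
finger_gap: 0.0872
```

Request:
jog_arm(
  steps=[
    [[0,0,1,0,0,0,-1],[0,0,0.4,0,0,0,-1],[0,0,0,0,0,0,-1]],
  ],
)

```text
time_s: 10.32
tool_pos: [0.6846, -0.1781, 0.0438]
orientation: [[1.0, 0.007, 0.0], [0.007, -1.0, -0.0], [0.0, 0.0, -1.0]]
ft_force: [0.1, -0.6, 1.5]
finger_gap: 0.0873
```

Request:
jog_arm(
  grip_force=30,
  steps=[
    [[0,0,0,0,0,0,1],[0,0,0,0,0,0,1],[0,0,0,0,0,0,1],[0,0,0,0,0,0,1],[0,0,0,0,0,0,1]],
  ],
)

```text
time_s: 10.73
tool_pos: [0.6845, -0.1787, 0.0439]
orientation: [[1.0, 0.007, 0.001], [0.007, -1.0, -0.0], [0.001, 0.0, -1.0]]
ft_force: [0.4, 0.4, 1.1]
finger_gap: 0.0613
```

Request:
jog_arm(
  steps=[
    [[0,0,0,0,0,0,1],[0,0,0,0,0,0,1],[0,0,0,0,0,0,1]],
  ],
)

```text
time_s: 10.98
tool_pos: [0.6844, -0.1786, 0.0432]
orientation: [[1.0, 0.007, 0.001], [0.007, -1.0, -0.0], [0.001, 0.0, -1.0]]
ft_force: [0.9, 0.4, 2.9]
finger_gap: 0.0475
```

Request:
jog_arm(
  steps=[
    [[0,0,-4,0,0,0,1],[0,0,-4,0,0,0,1],[0,0,-4,0,0,0,1],[0,0,-4,0,0,0,1],[0,0,0,0,0,0,1]],
  ],
)

```text
time_s: 11.4
tool_pos: [0.6869, -0.1802, 0.212]
orientation: [[1.0, 0.006, 0.011], [0.006, -1.0, -0.002], [0.011, 0.002, -1.0]]
ft_force: [0.6, -0.7, -0.5]
finger_gap: 0.048
```

```bash
python3 plan.py "[(.6288,.1845,.20,0.8,1)]"
```

```text
at [ 0.6869 -0.1802  0.212 ] yaw 0.35 tilt 0.0110 -0.0023 F [ 0.5617 -0.7345 -0.4574] gap 0.0480 t 11.4
[[[-0.56, -3.65, 0.12, 0, 0, -0.04, 1], [-0.56, -3.65, 0.12, 0, 0, -0.04, 1], [-0.55, -3.65, 0.12, 0, 0, -0.04, 1], [-0.55, -3.65, 0.12, 0, 0, -0.04, 1], [-0.55, -3.65, 0.12, 0, 0, -0.04, 1]]]
[[[-0.54, -3.65, 0.12, 0, 0, -0.04, 1], [-0.54, -3.65, 0.12, 0, 0, -0.04, 1], [-0.54, -3.65, 0.12, 0, 0, -0.04, 1], [-0.54, -3.65, 0.12, 0, 0, -0.04, 1], [-0.53, -3.65, 0.12, 0, 0, -0.04, 1]]]
```

Request:
jog_arm(
  steps=[
    [[-0.6,-3.6,0,0,0,0,1],[-0.6,-3.6,0,0,0,0,1],[-0.6,-3.6,0,0,0,0,1],[-0.5,-3.6,0,0,0,0,1],[-0.5,-3.6,0,0,0,-0.3,1]],
  ],
)

```text
time_s: 11.82
tool_pos: [0.6539, 0.0028, 0.2022]
orientation: [[1.0, 0.012, -0.001], [0.012, -1.0, 0.0], [-0.001, -0.0, -1.0]]
ft_force: [-0.1, 0.9, -0.9]
finger_gap: 0.0476
```

Request:
jog_arm(
  steps=[
    [[-0.6,-3.6,0,0,0,0,1],[-0.6,-3.6,0,0,0,0,1],[-0.6,-3.6,0,0,0,0,1],[-0.5,-3.6,0,0,0,0,1],[-0.5,-3.6,0,0,0,0,1]],
  ],
)

```text
time_s: 12.23
tool_pos: [0.6238, 0.1824, 0.2024]
orientation: [[1.0, 0.012, -0.001], [0.012, -1.0, -0.0], [-0.001, 0.0, -1.0]]
ft_force: [1.3, 0.2, -2.0]
finger_gap: 0.0477
```

Request:
jog_arm(
  steps=[
    [[0,0,0,0,0,0,1],[0,0,0,0,0,0,1],[0,0,0,0,0,0,1],[0,0,0,0,0,0,1]],
  ],
)

```text
time_s: 12.57
tool_pos: [0.6249, 0.1792, 0.2026]
orientation: [[1.0, 0.01, -0.0], [0.01, -1.0, -0.001], [-0.0, 0.001, -1.0]]
ft_force: [-0.3, -0.5, -1.8]
finger_gap: 0.0476
```

```bash
python3 plan.py "[(.6288,.1845,.10,0.8,1)]"
python3 - <<'E'
from h import *
T=read_state()["tool_pos"]
im=imaging.snapshot("scene");h,s,v=hsv(im)
p=proj("scene",T+[0,-.002,0]);x,y=map(int,p);print(p)
blobs("scene",(h>45)&(h<75)&(s>120)&(v>60),T[2]+.02,10,400,(x-50,y-50,x+50,y+50))
cv2.imwrite("pics/held.png",cv2.resize(im[y-70:y+70,x-90:x+90,::-1],None,fx=3.5,fy=3.5))
E
```

```text
at [0.6249 0.1792 0.2026] yaw 0.56 tilt -0.0003 -0.0009 F [-0.2693 -0.4843 -1.7957] gap 0.0476 t 12.6
[[[0.13, -0.18, 3.42, 0, 0, -0.08, 1], [0.13, -0.18, 3.42, 0, 0, -0.08, 1], [0.13, -0.18, 3.42, 0, 0, -0.08, 1]]]
[406.4204 225.2616]
```

View pics/held.png

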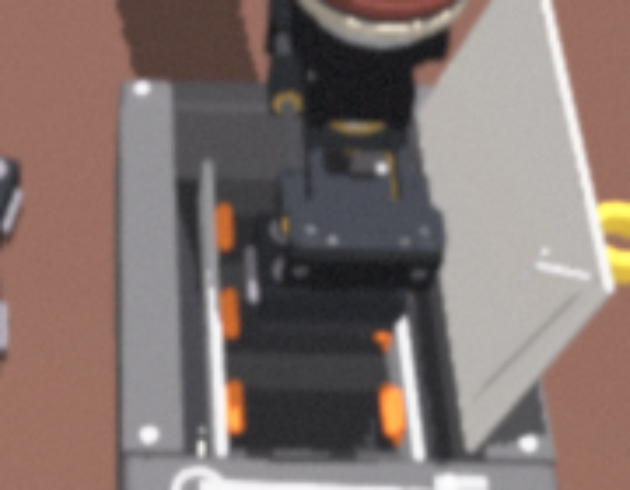

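Request:
jog_arm(
  steps=[
    [[0.4,-0.5,0,0,0,-0.2,1],[0,0,3,0,0,0,1],[0,0,3,0,0,0,1],[0,0,3,0,0,0,1],[0,0,0,0,0,0,1]],
  ],
)

```text
time_s: 13.03
tool_pos: [0.6254, 0.1847, 0.1067]
orientation: [[1.0, 0.015, -0.008], [0.015, -1.0, -0.004], [-0.008, 0.003, -1.0]]
ft_force: [-1.1, -0.1, -3.1]
finger_gap: 0.0477
```

Request:
jog_arm(
  steps=[
    [[0,0,0,0,0,0,1],[0,0,0,0,0,0,1],[0,0,0,0,0,0,1]],
  ],
)

```text
time_s: 13.28
tool_pos: [0.6302, 0.186, 0.1154]
orientation: [[1.0, 0.015, 0.003], [0.015, -1.0, 0.001], [0.003, -0.001, -1.0]]
ft_force: [0.7, 0.7, -1.4]
finger_gap: 0.048
```

Request:
jog_arm(
  steps=[
    [[-0.1,0.1,0.8,0,0,0,1],[0,0,0.8,0,0,0,1],[0,0,0.6,0,0,0,1],[0,0,0.4,0,0,0,1],[0,0,0,0,0,0,1]],
  ],
)

```text
time_s: 13.7
tool_pos: [0.6271, 0.1852, 0.0858]
orientation: [[1.0, 0.016, -0.001], [0.016, -1.0, -0.0], [-0.001, 0.0, -1.0]]
ft_force: [-0.8, -0.6, -1.5]
finger_gap: 0.048
```

Request:
jog_arm(
  steps=[
    [[0,0,0.2,0,0,0,1],[0,0,0.2,0,0,0,1],[0,0,0,0,0,0,1]],
  ],
)

```text
time_s: 13.95
tool_pos: [0.6285, 0.1853, 0.084]
orientation: [[1.0, 0.015, 0.002], [0.015, -1.0, 0.001], [0.002, -0.001, -1.0]]
ft_force: [-1.1, 1.2, 5.1]
finger_gap: 0.0479
```

Request:
jog_arm(
  steps=[
    [[0,0,0.3,0,0,0,1],[0,0,0.3,0,0,0,1],[0,0,0.3,0,0,0,1],[0,0,0.3,0,0,0,1],[0,0,0.2,0,0,0,1]],
  ],
)

```text
time_s: 14.37
tool_pos: [0.6277, 0.185, 0.0709]
orientation: [[1.0, 0.016, -0.0], [0.016, -1.0, 0.001], [-0.0, -0.001, -1.0]]
ft_force: [-15.6, -2.8, 38.7]
finger_gap: 0.0479
```

Request:
jog_arm(
  steps=[
    [[0,0,0.2,0,0,0,1],[0,0,0.1,0,0,0,1],[0,0,0,0,0,0,1]],
  ],
)

```text
time_s: 14.62
tool_pos: [0.6277, 0.1851, 0.07]
orientation: [[1.0, 0.015, -0.0], [0.015, -1.0, 0.002], [-0.0, -0.002, -1.0]]
ft_force: [-16.0, -2.8, 37.7]
finger_gap: 0.0474
```

Request:
jog_arm(
  steps=[
    [[0,0,-0.3,0,0,0,1],[0,0,0,0,0,0,-0.3],[0,0,0,0,0,0,-0.3],[0,0,0,0,0,0,-0.3],[0,0,0,0,0,0,-0.3]],
  ],
)

```text
time_s: 15.03
tool_pos: [0.6275, 0.1849, 0.0686]
orientation: [[1.0, 0.015, -0.001], [0.015, -1.0, -0.0], [-0.001, 0.0, -1.0]]
ft_force: [-0.4, -0.7, 2.4]
finger_gap: 0.0559
```

Request:
jog_arm(
  steps=[
    [[0,0,-2,0,0,0,-0.3],[0,0,-4,0,0,0,-0.3],[0,0,-4,0,0,0,-0.3],[0,0,-3,0,0,0,-0.3],[0,0,0,0,0,0,-0.3]],
  ],
)

```text
time_s: 15.45
tool_pos: [0.6308, 0.1852, 0.2057]
orientation: [[1.0, 0.015, 0.009], [0.015, -1.0, 0.003], [0.009, -0.003, -1.0]]
ft_force: [0.4, -0.7, 0.9]
finger_gap: 0.0565
```

```bash
python3 plan.py "[(.5444,-.054,.20,1.5,-1,4)]"
```

```text
at [0.6308 0.1852 0.2057] yaw 0.85 tilt 0.0088 0.0034 F [ 0.3505 -0.6735  0.9081] gap 0.0565 t 15.4
[[[-1.28, 3.4, 0.08, 0, 0, -0.09, -1], [-1.29, 3.4, 0.08, 0, 0, -0.09, -1], [-1.3, 3.39, 0.08, 0, 0, -0.09, -1], [-1.3, 3.39, 0.08, 0, 0, -0.09, -1], [-1.31, 3.39, 0.08, 0, 0, -0.09, -1]]]
[[[-1.31, 3.39, 0.08, 0, 0, -0.09, -1], [-1.32, 3.39, 0.08, 0, 0, -0.09, -1], [0, 0, 0, 0, 0, 0, -1], [0, 0, 0, 0, 0, 0, -1], [0, 0, 0, 0, 0, 0, -1]]]
[[[0, 0, 0, 0, 0, 0, -1]]]
```

Request:
jog_arm(
  steps=[
    [[-1.3,3.4,0,0,0,0,-1],[-1.3,3.4,0,0,0,0,-1],[-1.3,3.4,0,0,0,0,-1],[-1.3,3.4,0,0,0,0,-1],[-1.3,3.4,0,0,0,-0.7,-1]],
  ],
)

```text
time_s: 15.87
tool_pos: [0.5643, 0.0124, 0.1981]
orientation: [[1.0, 0.027, -0.001], [0.027, -1.0, -0.0], [-0.001, 0.0, -1.0]]
ft_force: [0.1, -0.6, 0.7]
finger_gap: 0.0816
```

Request:
jog_arm(
  steps=[
    [[-1.3,3.4,2,0,0,0,-1],[-1.3,3.4,2,0,0,0,-1],[0,0,2,0,0,0,-1],[0,0,2,0,0,0,-1],[0,0,0,0,0,0,-1]],
  ],
)

```text
time_s: 16.28
tool_pos: [0.5385, -0.0552, 0.1151]
orientation: [[1.0, 0.026, -0.006], [0.026, -1.0, -0.001], [-0.006, 0.001, -1.0]]
ft_force: [-0.6, 0.2, 0.1]
finger_gap: 0.0867
```

Request:
jog_arm(
  steps=[
    [[0,0,0,0,0,0,-1],[0,0,0,0,0,0,-1],[0,0,0,0,0,0,-1]],
  ],
)

```text
time_s: 16.53
tool_pos: [0.5421, -0.0544, 0.12]
orientation: [[1.0, 0.028, 0.002], [0.028, -1.0, -0.0], [0.002, 0.0, -1.0]]
ft_force: [-0.7, -0.4, -0.3]
finger_gap: 0.087
```

```bash
python3 plan.py "[(.5444,-.054,.043,1.5,-1)]"
python3 - <<'E'
from h import *
im=imaging.snapshot("scene");h,s,v=hsv(im)
blobs("scene",(h>45)&(h<75)&(s>120)&(v>60),.09,10,400,(370,230,480,320))
blobs("scene",(h>6)&(h<22)&(s>150)&(v>110),.053,3,300,(340,170,480,320))
im=imaging.snapshot("top");h,s,v=hsv(im)
blobs("top",(h>45)&(h<75)&(s>120)&(v>60),.09,10,400,(220,210,310,335))
blobs("top",(h>45)&(h<75)&(s>120)&(v>60),.062,10,400,(310,190,450,340))
E
```

```text
at [ 0.5421 -0.0544  0.12  ] yaw 1.62 tilt 0.0016 -0.0001 F [-0.6585 -0.4023 -0.2908] gap 0.0870 t 16.5
[[[0.12, -0.02, 3.85, 0, 0, 0.06, -1], [0.12, -0.02, 3.85, 0, 0, 0.06, -1]]]
scene px [406.2 263.6] n 162 cen [0.6352 0.1903] rect [0.6358 0.1905] size [16. 58.] ang rect 0.8 pca 179.1
scene px [435.9 318. ] n 168 cen [0.7648 0.2408] rect [0.7632 0.2485] size [  7. 129.] ang rect 92.5 pca 91.8
scene px [380.4 219.1] n 52 cen [0.4807 0.1434] rect [0.4818 0.1424] size [ 9. 41.] ang rect 178.3 pca 178.7
scene px [421.1 220.9] n 77 cen [0.4823 0.2388] rect [0.4841 0.2391] size [13. 46.] ang rect 0.7 pca 1.1
scene px [381.6 244. ] n 59 cen [0.5553 0.144 ] rect [0.5553 0.145 ] size [ 9. 41.] ang rect 178.5 pca 179.4
scene px [424.  245.7] n 86 cen [0.5562 0.2397] rect [0.5569 0.2396] size [13. 46.] ang rect 175.7 pca 2.0
scene px [382.7 270.3] n 60 cen [0.6283 0.1444] rect [0.6288 0.1451] size [ 9. 40.] ang rect 178.4 pca 179.8
scene px [427.4 272.2] n 90 cen [0.6293 0.2413] rect [0.6299 0.2415] size [13. 45.] ang rect 0.9 pca 2.0
top px [247.5 237.3] n 106 cen [0.6252 0.1847] rect [0.6248 0.1848] size [13. 48.] ang rect 3.4 pca 4.5
top px [417.9 192.1] n 15 cen [ 0.7768 -0.2802] rect [ 0.7763 -0.2813] size [ 6. 32.] ang rect 74.0 pca 75.6
```

Request:
jog_arm(
  steps=[
    [[0.2,0,3.5,0,0,0,-1],[0,0,3,0,0,0,-1],[0,0,0.9,0,0,0,-1],[0,0,0.3,0,0,0,-1],[0,0,0,0,0,0,-1]],
  ],
)

```text
time_s: 17.05
tool_pos: [0.5433, -0.0548, 0.0422]
orientation: [[1.0, 0.027, -0.0], [0.027, -1.0, -0.0], [-0.0, 0.0, -1.0]]
ft_force: [-0.3, 0.5, -0.1]
finger_gap: 0.0872
```

Request:
jog_arm(
  steps=[
    [[0,0,0,0,0,0,1],[0,0,0,0,0,0,1],[0,0,0,0,0,0,1],[0,0,0,0,0,0,1],[0,0,0,0,0,0,1]],
  ],
)

```text
time_s: 17.47
tool_pos: [0.5435, -0.0546, 0.0425]
orientation: [[1.0, 0.028, 0.001], [0.028, -1.0, 0.0], [0.001, -0.0, -1.0]]
ft_force: [0.0, 0.4, 0.6]
finger_gap: 0.0613
```

Request:
jog_arm(
  steps=[
    [[0,0,0,0,0,0,1],[0,0,0,0,0,0,1],[0,0,0,0,0,0,1]],
  ],
)

```text
time_s: 17.72
tool_pos: [0.5436, -0.0547, 0.0421]
orientation: [[1.0, 0.028, 0.001], [0.028, -1.0, 0.0], [0.001, 0.0, -1.0]]
ft_force: [1.6, 0.2, 2.0]
finger_gap: 0.0476
```

Request:
jog_arm(
  steps=[
    [[0,0,-4,0,0,0,1],[0,0,-4,0,0,0,1],[0,0,-4,0,0,0,1],[0,0,-3,0,0,0,1],[0,0,0,0,0,0,1]],
  ],
)

```text
time_s: 18.13
tool_pos: [0.5461, -0.0552, 0.198]
orientation: [[1.0, 0.027, 0.009], [0.027, -1.0, 0.001], [0.009, -0.001, -1.0]]
ft_force: [0.2, -0.2, -1.2]
finger_gap: 0.048
```

```bash
python3 plan.py "[(.554,.1855,.19,0.8,1)]"
```

```text
at [ 0.5461 -0.0552  0.198 ] yaw 1.55 tilt 0.0086 0.0013 F [ 0.1977 -0.2256 -1.2238] gap 0.0480 t 18.1
[[[0.24, -4.01, 0.13, 0, 0, 0.12, 1], [0.23, -4.01, 0.13, 0, 0, 0.12, 1], [0.22, -4.01, 0.13, 0, 0, 0.12, 1], [0.21, -4.01, 0.13, 0, 0, 0.12, 1], [0.21, -4.01, 0.13, 0, 0, 0.12, 1]]]
[[[0.2, -4.01, 0.13, 0, 0, 0.12, 1]]]
```

Request:
jog_arm(
  steps=[
    [[0.3,-4,0.1,0,0,0,1],[0.3,-4,0.1,0,0,0,1],[0.2,-4,0.1,0,0,0,1],[0.3,-4,0.1,0,0,0,1],[0.2,-4,0.1,0,0,0.7,1]],
  ],
)

```text
time_s: 18.55
tool_pos: [0.55, 0.1474, 0.1861]
orientation: [[1.0, 0.015, -0.001], [0.015, -1.0, -0.0], [-0.001, 0.0, -1.0]]
ft_force: [0.4, -0.7, -1.7]
finger_gap: 0.048
```

Request:
jog_arm(
  steps=[
    [[0.2,-4,0.1,0,0,0,1],[0,0,2.5,0,0,0,1],[0,0,2.5,0,0,0,1],[0,0,2.5,0,0,0,1],[0,0,0,0,0,0,1]],
  ],
)

```text
time_s: 18.97
tool_pos: [0.5485, 0.1846, 0.1053]
orientation: [[1.0, 0.016, -0.008], [0.016, -1.0, -0.004], [-0.008, 0.004, -1.0]]
ft_force: [-1.1, -0.6, -2.4]
finger_gap: 0.0476
```

Request:
jog_arm(
  steps=[
    [[0,0,0,0,0,0,1],[0,0,0,0,0,0,1],[0,0,0,0,0,0,1],[0,0,0,0,0,0,1]],
  ],
)

```text
time_s: 19.3
tool_pos: [0.553, 0.1858, 0.1124]
orientation: [[1.0, 0.015, 0.002], [0.015, -1.0, 0.001], [0.002, -0.001, -1.0]]
ft_force: [0.4, 0.7, -1.5]
finger_gap: 0.0477
```

Well aligned; insert and press home.

Request:
jog_arm(
  steps=[
    [[0.1,0.1,0.7,0,0,0,1],[0,0,0.7,0,0,0,1],[0,0,0.6,0,0,0,1],[0,0,0.5,0,0,0,1],[0,0,0.3,0,0,0,1]],
  ],
)

```text
time_s: 19.72
tool_pos: [0.5532, 0.1846, 0.0826]
orientation: [[1.0, 0.015, 0.0], [0.015, -1.0, 0.0], [0.0, -0.0, -1.0]]
ft_force: [-2.7, -1.5, 13.3]
finger_gap: 0.0472
```

Request:
jog_arm(
  steps=[
    [[0,0,0.3,0,0,0,1],[0,0,0.3,0,0,0,1],[0,0,0.3,0,0,0,1],[0,0,0.3,0,0,0,1],[0,0,0.2,0,0,0,1]],
  ],
)

```text
time_s: 20.13
tool_pos: [0.5529, 0.1846, 0.0699]
orientation: [[1.0, 0.015, -0.001], [0.015, -1.0, 0.0], [-0.001, -0.0, -1.0]]
ft_force: [-13.9, -4.7, 39.5]
finger_gap: 0.0481
```

Request:
jog_arm(
  steps=[
    [[0,0,0.1,0,0,0,1],[0,0,0.1,0,0,0,1],[0,0,0,0,0,0,1]],
  ],
)

```text
time_s: 20.38
tool_pos: [0.5528, 0.1846, 0.0698]
orientation: [[1.0, 0.015, -0.001], [0.015, -1.0, 0.001], [-0.001, -0.001, -1.0]]
ft_force: [-14.3, -6.8, 37.3]
finger_gap: 0.0475
```

Request:
jog_arm(
  steps=[
    [[0,0,-0.3,0,0,0,1],[0,0,0,0,0,0,-0.3],[0,0,0,0,0,0,-0.3],[0,0,0,0,0,0,-0.3],[0,0,0,0,0,0,-0.3]],
  ],
)

```text
time_s: 20.8
tool_pos: [0.5529, 0.1847, 0.0694]
orientation: [[1.0, 0.015, -0.0], [0.015, -1.0, -0.0], [-0.0, 0.0, -1.0]]
ft_force: [0.5, 0.3, -0.0]
finger_gap: 0.0562
```

Request:
jog_arm(
  steps=[
    [[0,0,-2,0,0,0,-0.3],[0,0,-4,0,0,0,-0.3],[0,0,-4,0,0,0,-0.3],[0,0,-3,0,0,0,-0.3],[0,0,0,0,0,0,-0.3]],
  ],
)

```text
time_s: 21.22
tool_pos: [0.5561, 0.1855, 0.2065]
orientation: [[1.0, 0.015, 0.008], [0.015, -1.0, 0.004], [0.008, -0.004, -1.0]]
ft_force: [1.7, 0.2, 0.2]
finger_gap: 0.056
```

Request:
jog_arm(
  steps=[
    [[0,0,0,0,0,0,-1],[0,0,0,0,0,0,-1],[0,0,0,0,0,0,-1]],
  ],
)

```text
time_s: 21.47
tool_pos: [0.5523, 0.1845, 0.1983]
orientation: [[1.0, 0.015, -0.002], [0.015, -1.0, -0.001], [-0.002, 0.001, -1.0]]
ft_force: [-0.3, -0.8, 0.1]
finger_gap: 0.0689
```

```bash
python3 plan.py "[(.4318,-.0506,.13,-12.8,-1)]"
```

```text
at [0.5523 0.1845 0.1983] yaw 0.88 tilt -0.0021 -0.0012 F [-0.3047 -0.8074  0.1317] gap 0.0689 t 21.5
[[[-1.77, 3.33, 0.98, 0, 0, 1.95, -1], [-1.66, 3.39, 0.98, 0, 0, 1.95, -1], [-1.54, 3.44, 0.98, 0, 0, 1.95, -1], [-1.42, 3.5, 0.98, 0, 0, 1.95, -1], [-1.3, 3.54, 0.98, 0, 0, 1.95, -1]]]
[[[-1.18, 3.58, 0.98, 0, 0, 1.95, -1], [-1.06, 3.62, 0.98, 0, 0, 1.95, -1]]]
```

Request:
jog_arm(
  steps=[
    [[-1.77,3.33,0,0,0,1.95,-1],[-1.66,3.39,0.8,0,0,1.95,-1],[-1.54,3.44,1,0,0,1.95,-1],[-1.42,3.5,1,0,0,1.95,-1],[-1.3,3.54,1,0,0,1.95,-1]],
  ],
)

```text
time_s: 21.88
tool_pos: [0.4653, 0.0153, 0.1601]
orientation: [[0.988, -0.155, -0.002], [-0.155, -0.988, -0.001], [-0.002, 0.001, -1.0]]
ft_force: [1.1, -1.2, -0.5]
finger_gap: 0.0865
```

Request:
jog_arm(
  steps=[
    [[-1.18,3.58,1.5,0,0,1.95,-1],[-1.06,3.62,1.5,0,0,1.95,-1],[0,0,0,0,0,0,-1],[0,0,0,0,0,0,-1],[0,0,0,0,0,0,-1]],
  ],
)

```text
time_s: 22.3
tool_pos: [0.4325, -0.05, 0.1315]
orientation: [[0.975, -0.221, -0.001], [-0.221, -0.975, -0.0], [-0.001, 0.0, -1.0]]
ft_force: [1.5, 0.6, 0.1]
finger_gap: 0.087
```

```bash
python3 plan.py "[(.4318,-.0506,.043,-12.8,-1)]"
```

```text
at [ 0.4325 -0.05    0.1315] yaw -12.77 tilt -0.0008 -0.0001 F [1.5137 0.581  0.1369] gap 0.0870 t 22.3
[[[-0.02, 0.03, 2.95, 0, 0, 0.01, -1], [-0.02, 0.03, 2.95, 0, 0, 0.01, -1], [-0.02, 0.03, 2.95, 0, 0, 0.01, -1]]]
```

Request:
jog_arm(
  steps=[
    [[0,0,3.5,0,0,0,-1],[0,0,3.5,0,0,0,-1],[0,0,1.5,0,0,0,-1],[0,0,0.4,0,0,0,-1],[0,0,0,0,0,0,-1]],
  ],
)

```text
time_s: 22.72
tool_pos: [0.4324, -0.0498, 0.0421]
orientation: [[0.976, -0.219, -0.002], [-0.219, -0.976, -0.002], [-0.002, 0.002, -1.0]]
ft_force: [-0.6, -0.2, 0.2]
finger_gap: 0.0869
```

Request:
jog_arm(
  steps=[
    [[0,0,0,0,0,0,1],[0,0,0,0,0,0,1],[0,0,0,0,0,0,1],[0,0,0,0,0,0,1],[0,0,0,0,0,0,1]],
  ],
)

```text
time_s: 23.13
tool_pos: [0.4332, -0.0502, 0.0435]
orientation: [[0.975, -0.221, 0.001], [-0.221, -0.975, 0.001], [0.001, -0.001, -1.0]]
ft_force: [0.2, -0.3, 0.4]
finger_gap: 0.0616
```

Request:
jog_arm(
  steps=[
    [[0,0,0,0,0,0,1],[0,0,0,0,0,0,1],[0,0,0,0,0,0,1]],
  ],
)

```text
time_s: 23.38
tool_pos: [0.4327, -0.0503, 0.043]
orientation: [[0.975, -0.221, 0.0], [-0.221, -0.975, 0.0], [0.0, -0.0, -1.0]]
ft_force: [-1.1, 1.3, 3.1]
finger_gap: 0.0479
```

Request:
jog_arm(
  steps=[
    [[0,0,-4,0,0,0,1],[0,0,-4,0,0,0,1],[0,0,-4,0,0,0,1],[0,0,-3,0,0,0,1],[0,0,0,0,0,0,1]],
  ],
)

```text
time_s: 23.8
tool_pos: [0.4356, -0.0504, 0.1984]
orientation: [[0.975, -0.221, 0.008], [-0.222, -0.975, 0.002], [0.007, -0.004, -1.0]]
ft_force: [0.3, 0.6, -1.5]
finger_gap: 0.0482
```

Request:
jog_arm(
  steps=[
    [[0,0,0,0,0,0,1],[0,0,0,0,0,0,1],[0,0,0,0,0,0,1]],
  ],
)

```text
time_s: 24.05
tool_pos: [0.4316, -0.0504, 0.1912]
orientation: [[0.975, -0.221, -0.003], [-0.221, -0.975, -0.001], [-0.003, 0.001, -1.0]]
ft_force: [0.1, -0.4, -1.4]
finger_gap: 0.0476
```

```bash
python3 plan.py "[(.48,.185,.19,0.8,1)]"
```

```text
at [ 0.4316 -0.0504  0.1912] yaw -12.77 tilt -0.0028 -0.0007 F [ 0.0723 -0.4379 -1.4333] gap 0.0476 t 24.1
[[[-0.08, -4, 0.02, 0, 0, -2.26, 1], [0.08, -4, 0.02, 0, 0, -2.26, 1], [0.24, -4, 0.02, 0, 0, -2.26, 1], [0.39, -3.99, 0.02, 0, 0, -2.26, 1], [0.55, -3.97, 0.02, 0, 0, -2.26, 1]]]
[[[0.71, -3.94, 0.02, 0, 0, -2.26, 1]]]
```

Request:
jog_arm(
  steps=[
    [[-0.08,-4,0.02,0,0,-2.26,1],[0.08,-4,0.02,0,0,-2.26,1],[0.24,-4,0.02,0,0,-2.26,1],[0.39,-3.99,0.02,0,0,-2.26,1],[0.55,-3.97,0.02,0,0,-2.26,1]],
  ],
)

```text
time_s: 24.47
tool_pos: [0.4724, 0.1473, 0.19]
orientation: [[1.0, -0.024, -0.002], [-0.024, -1.0, -0.001], [-0.002, 0.001, -1.0]]
ft_force: [1.1, -0.3, -0.8]
finger_gap: 0.0476
```

Request:
jog_arm(
  steps=[
    [[0.71,-3.94,0,0,0,-2.26,1],[0,0,2.5,0,0,0,1],[0,0,2.5,0,0,0,1],[0,0,2.5,0,0,0,1],[0,0,0,0,0,0,1]],
  ],
)

```text
time_s: 24.88
tool_pos: [0.4774, 0.1832, 0.1107]
orientation: [[1.0, 0.014, -0.008], [0.014, -1.0, -0.006], [-0.009, 0.006, -1.0]]
ft_force: [-1.2, -0.8, -2.9]
finger_gap: 0.0475
```

Request:
jog_arm(
  steps=[
    [[0,0,0,0,0,0,1],[0,0,0,0,0,0,1],[0,0,0,0,0,0,1],[0,0,0,0,0,0,1]],
  ],
)

```text
time_s: 25.22
tool_pos: [0.482, 0.1852, 0.1182]
orientation: [[1.0, 0.013, 0.002], [0.013, -1.0, 0.001], [0.002, -0.001, -1.0]]
ft_force: [0.3, 0.1, -1.6]
finger_gap: 0.0477
```

Request:
jog_arm(
  steps=[
    [[-0.2,0.1,0.9,0,0,0,1],[0,0,0.9,0,0,0,1],[0,0,0.7,0,0,0,1],[0,0,0.5,0,0,0,1],[0,0,0.3,0,0,0,1]],
  ],
)

```text
time_s: 25.63
tool_pos: [0.4791, 0.1845, 0.0835]
orientation: [[1.0, 0.014, -0.0], [0.014, -1.0, 0.0], [-0.0, -0.0, -1.0]]
ft_force: [-2.1, -0.2, 12.5]
finger_gap: 0.0477
```

Request:
jog_arm(
  steps=[
    [[0,0,0.3,0,0,0,1],[0,0,0.3,0,0,0,1],[0,0,0.3,0,0,0,1],[0,0,0.3,0,0,0,1],[0,0,0.2,0,0,0,1]],
  ],
)

```text
time_s: 26.05
tool_pos: [0.4791, 0.1843, 0.0708]
orientation: [[1.0, 0.014, -0.001], [0.014, -1.0, 0.001], [-0.001, -0.001, -1.0]]
ft_force: [-15.2, -4.0, 40.9]
finger_gap: 0.0477
```

Request:
jog_arm(
  steps=[
    [[0,0,0.1,0,0,0,1],[0,0,0.1,0,0,0,1],[0,0,0,0,0,0,1]],
  ],
)

```text
time_s: 26.3
tool_pos: [0.4791, 0.1844, 0.0704]
orientation: [[1.0, 0.014, -0.001], [0.014, -1.0, 0.002], [-0.001, -0.002, -1.0]]
ft_force: [-15.1, -4.6, 38.4]
finger_gap: 0.0476
```

Request:
jog_arm(
  steps=[
    [[0,0,-0.3,0,0,0,1],[0,0,0,0,0,0,-0.3],[0,0,0,0,0,0,-0.3],[0,0,0,0,0,0,-0.3],[0,0,0,0,0,0,-0.3]],
  ],
)

```text
time_s: 26.72
tool_pos: [0.4791, 0.1838, 0.0705]
orientation: [[1.0, 0.014, -0.0], [0.014, -1.0, -0.0], [-0.0, 0.0, -1.0]]
ft_force: [-0.2, -0.5, 0.2]
finger_gap: 0.0559
```

Request:
jog_arm(
  steps=[
    [[0,0,-2,0,0,0,-0.3],[0,0,-4,0,0,0,-0.3],[0,0,-4,0,0,0,-0.3],[0,0,-4,0,0,0,-0.3],[0,0,0,0,0,0,-0.3]],
  ],
)

```text
time_s: 27.13
tool_pos: [0.4826, 0.1851, 0.2183]
orientation: [[1.0, 0.013, 0.009], [0.013, -1.0, 0.006], [0.009, -0.006, -1.0]]
ft_force: [0.7, 0.7, 0.1]
finger_gap: 0.0565
```

Request:
jog_arm(
  steps=[
    [[0,0,0,0,0,0,-0.3],[0,0,0,0,0,0,-0.3]],
  ],
)

```text
time_s: 27.3
tool_pos: [0.479, 0.1839, 0.2104]
orientation: [[1.0, 0.014, -0.0], [0.014, -1.0, -0.0], [-0.0, 0.0, -1.0]]
ft_force: [-0.4, -0.0, 0.2]
finger_gap: 0.0562
```

```bash
cat > m2.py <<'E'
from h import *
import sys
im=imaging.snapshot("top");h,s,v=hsv(im);roi=(305,190,449,345)
scrap=((v<75)|(s<60))
if len(sys.argv)>1: cv2.imwrite(sys.argv[1],cv2.resize(np.vstack([im[185:350,180:510,::-1],imaging.snapshot("scene")[150:330,120:450,::-1]]),None,fx=1.7,fy=1.7))
print("caps");blobs("top",(s<60)&(v>140),.026,60,150,roi)
print("body/brackets");blobs("top",scrap,.025,200,900,roi)
E
python3 m2.py pics/after.png;python3 -c "
from h import *
s=read_state();print(s['joint_positions'],s['time_s'])"; python3 plan.py "[(.69,-.06,.15,91.5,-1)]"
```

```text
caps
top px [339.2 236.3] n 91 cen [ 0.6518 -0.064 ] rect [ 0.6513 -0.0648] size [28. 29.] ang rect 137.4 pca 149.1
top px [375.8 280. ] n 98 cen [ 0.5304 -0.1676] rect [ 0.5303 -0.1682] size [28. 28.] ang rect 1.7 pca 175.5
body/brackets
top px [338.9 230.5] n 413 cen [ 0.6691 -0.0627] rect [ 0.6722 -0.0629] size [45. 97.] ang rect 1.4 pca 1.8
top px [378. 274.] n 421 cen [ 0.5475 -0.1737] rect [ 0.5501 -0.1764] size [44. 98.] ang rect 154.3 pca 158.3
top px [378.6 315.1] n 423 cen [ 0.4339 -0.1758] rect [ 0.4341 -0.1757] size [34. 91.] ang rect 27.3 pca 28.4
top px [426. 319.] n 437 cen [ 0.4274 -0.3048] rect [ 0.4281 -0.3049] size [34. 94.] ang rect 160.7 pca 160.6
[-0.9246  0.0531  0.493   1.8327 -0.0259  1.2647 -0.4106] 27.4
at [0.4784 0.1836 0.2094] yaw 0.79 tilt -0.0021 -0.0015 F [ 0.5201  0.3531 -0.5287] gap 0.0564 t 27.4
[[[1.6, 1.9, 0.46, 0, 0, -6.98, -1], [1.36, 2.08, 0.46, 0, 0, -6.98, -1], [1.1, 2.23, 0.46, 0, 0, -6.98, -1], [0.82, 2.34, 0.46, 0, 0, -6.98, -1], [0.53, 2.43, 0.46, 0, 0, -6.98, -1]]]
[[[0.23, 2.47, 0.46, 0, 0, -6.98, -1], [-0.07, 2.48, 0.46, 0, 0, -6.98, -1], [-0.37, 2.45, 0.46, 0, 0, -6.98, -1], [-0.67, 2.39, 0.46, 0, 0, -6.98, -1], [-0.95, 2.29, 0.46, 0, 0, -6.98, -1]]]
[[[-1.23, 2.16, 0.46, 0, 0, -6.98, -1], [-1.48, 1.99, 0.46, 0, 0, -6.98, -1], [-1.71, 1.8, 0.46, 0, 0, -6.98, -1]]]
```

View pics/after.png

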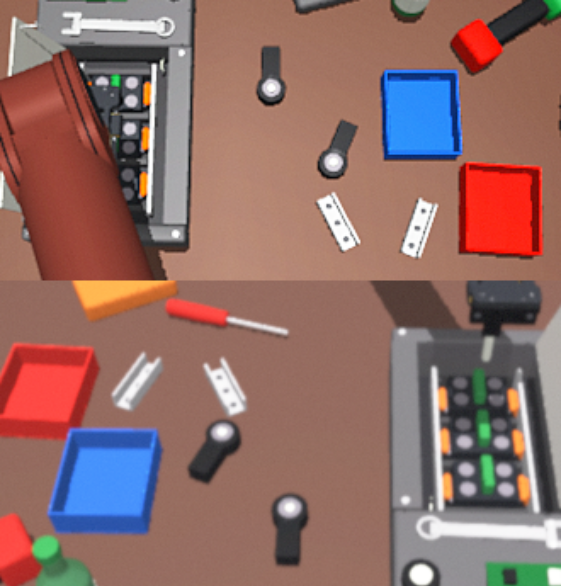

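Request:
jog_arm(
  steps=[
    [[2.5,0,-3,0,0,0,1],[2.5,0,-3,0,0,0,1],[2.5,0,-3,0,0,0,1],[0,-3.7,0,0,0,0,1],[0,-3.7,0,0,0,0,1]],
  ],
)

```text
time_s: 27.82
tool_pos: [0.5556, 0.2572, 0.3015]
orientation: [[1.0, 0.007, 0.002], [0.007, -1.0, -0.001], [0.002, 0.001, -1.0]]
ft_force: [-0.3, 1.6, -0.4]
finger_gap: 0.0312
```

Request:
jog_arm(
  steps=[
    [[0,-3.7,0,0,0,0,1],[0,-3.7,0,0,0,0,1],[0,-3.7,0,0,0,0,1],[0,0,0,0,0,0,1],[0,0,0,0,0,0,1]],
  ],
)

```text
time_s: 28.23
tool_pos: [0.5501, 0.3727, 0.2978]
orientation: [[1.0, 0.018, -0.003], [0.018, -1.0, -0.003], [-0.003, 0.003, -1.0]]
ft_force: [-0.6, -0.7, 0.4]
finger_gap: 0.0024
```

Request:
jog_arm(
  steps=[
    [[0,0,3.2,0,0,0,1],[0,0,3.2,0,0,0,1],[0,0,3.2,0,0,0,1],[0,0,0,0,0,0,1],[0,0,0,0,0,0,1]],
  ],
)

```text
time_s: 28.65
tool_pos: [0.551, 0.3683, 0.2033]
orientation: [[1.0, 0.012, -0.003], [0.012, -1.0, -0.003], [-0.003, 0.003, -1.0]]
ft_force: [0.0, -0.9, 1.2]
finger_gap: 0.001
```

Push the hatch from behind toward -y.

Request:
jog_arm(
  steps=[
    [[0,2.5,0,0,0,0,1],[0,1.5,0,0,0,0,1],[0,1.2,0,0,0,0,1],[0,1.2,0,0,0,0,1],[0,1.2,0,0,0,0,1]],
  ],
)

```text
time_s: 29.07
tool_pos: [0.5532, 0.2932, 0.2061]
orientation: [[1.0, 0.013, 0.001], [0.013, -1.0, 0.001], [0.001, -0.001, -1.0]]
ft_force: [0.2, 0.5, 0.3]
finger_gap: 0.0004
```

Request:
jog_arm(
  steps=[
    [[0,1.2,0,0,0,0,1],[0,1.2,0,0,0,0,1],[0,1,0,0,0,0,1],[0,0,0,0,0,0,1],[0,0,0,0,0,0,1]],
  ],
)

```text
time_s: 29.48
tool_pos: [0.5533, 0.2594, 0.2049]
orientation: [[1.0, 0.013, -0.0], [0.013, -1.0, 0.0], [-0.0, -0.0, -1.0]]
ft_force: [0.4, 1.1, -0.4]
finger_gap: 0.0002
```

Run:
```python
from h import *
s=read_state();print(s["tool_pos"],s["ft_force"])
cv2.imwrite("pics/shut1.png",cv2.resize(imaging.snapshot("scene")[100:320,300:580,::-1],None,fx=2,fy=2))
```

```text
[0.5533 0.2594 0.2049] [ 0.4322  1.0628 -0.369 ]
```

View pics/shut1.png

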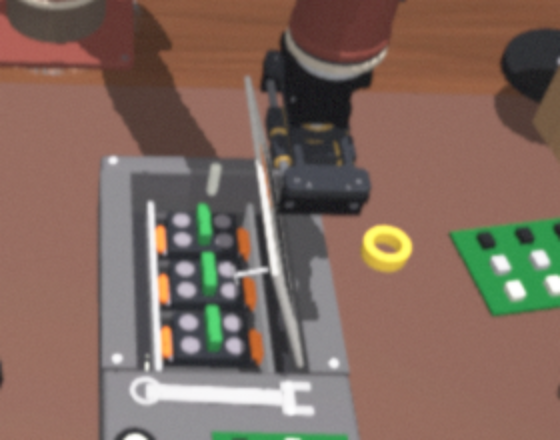

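Request:
jog_arm(
  steps=[
    [[0,1,0,0,0,0,1],[0,1,0,0,0,0,1],[0,1,0,0,0,0,1],[0,1,0,0,0,0,1],[0,0,0,0,0,0,1]],
  ],
)

```text
time_s: 29.95
tool_pos: [0.5543, 0.2166, 0.2051]
orientation: [[1.0, 0.01, 0.0], [0.01, -1.0, -0.001], [0.0, 0.001, -1.0]]
ft_force: [0.9, -0.4, 0.9]
finger_gap: 0.0003
```

Request:
jog_arm(
  steps=[
    [[0,0,-3,0,0,0,1],[0,0,-3,0,0,0,1],[0,0,-2,0,0,0,1],[0,0,0,0,0,0,1],[0,0,0,0,0,0,1]],
  ],
)

```text
time_s: 30.37
tool_pos: [0.5543, 0.2202, 0.286]
orientation: [[1.0, 0.014, 0.002], [0.014, -1.0, 0.001], [0.002, -0.001, -1.0]]
ft_force: [-0.2, -0.6, -1.3]
finger_gap: 0.0005
```

Request:
jog_arm(
  steps=[
    [[0,0,0,0,0,0,1],[0,0,0,0,0,0,1],[0,0,0,0,0,0,1],[0,0,0,0,0,0,1],[0,0,0,0,0,0,1]],
  ],
)

```text
time_s: 30.78
tool_pos: [0.5535, 0.2199, 0.2843]
orientation: [[1.0, 0.014, -0.001], [0.014, -1.0, -0.001], [-0.001, 0.001, -1.0]]
ft_force: [0.0, 0.0, 0.0]
finger_gap: 0.0001
```

```bash
cat > hatch.py <<'E'
# hatch angle from scene camera: visible edge of orange strip / plate compared with predicted strip position
from h import *
im=imaging.snapshot("scene");h,s,v=hsv(im)
m=((h>6)&(h<22)&(s>150)&(v>110)).astype(np.uint8);m[:170]=0;m[320:]=0;m[:,:330]=0;m[:,480:]=0
n,l,st,ce=cv2.connectedComponentsWithStats(m)
for i in range(1,n):
    if st[i,4]>40: print("orange",ce[i].round(1),st[i])
for th in(-.05,0,.2,.37,.6,1,1.4):
    print(th,proj("scene",[.555,.2635+.0055-.142*np.cos(th)+.006*np.sin(th),.1+.142*np.sin(th)+.006*np.cos(th)]).round(1))
E
python3 hatch.py;python3 plan.py "[(.555,.125,.25,0.8,1)]"
```

```text
orange [383.1 214.3] [379 203   9  24 178]
orange [382.7 273.1] [381 268   5  11  44]
-0.05 [375.6 230.7]
0 [375.9 228.6]
0.2 [378.9 220.3]
0.37 [383.5 213.4]
0.6 [392.7 204.6]
1 [415.8 192.5]
1.4 [444.2 186.9]
at [0.5536 0.2199 0.2845] yaw 0.79 tilt -0.0006 -0.0004 F [0.4694 0.4284 0.2282] gap 0.0004 t 30.8
[[[0, 3.16, 1.15, 0, 0, 0, 1], [0, 3.16, 1.15, 0, 0, 0, 1], [0, 3.16, 1.15, 0, 0, 0, 1]]]
```

Request:
jog_arm(
  steps=[
    [[0.1,3.2,1,0,0,0,1],[0,3.2,1,0,0,0,1],[0,3.1,1,0,0,0,1],[0,0,3,0,0,0,1],[0,0,3,0,0,0,1]],
  ],
)

```text
time_s: 31.25
tool_pos: [0.5571, 0.1225, 0.1954]
orientation: [[1.0, 0.01, 0.003], [0.01, -1.0, 0.001], [0.003, -0.001, -1.0]]
ft_force: [0.1, 1.3, 0.0]
finger_gap: 0.0005
```

Request:
jog_arm(
  steps=[
    [[0,0,2.5,0,0,0,1],[0,0,1,0,0,0,1],[0,0,1,0,0,0,1],[0,0,1,0,0,0,1],[0,0,1,0,0,0,1]],
  ],
)

```text
time_s: 31.67
tool_pos: [0.5571, 0.1251, 0.1304]
orientation: [[1.0, 0.014, 0.002], [0.014, -1.0, 0.001], [0.002, -0.001, -1.0]]
ft_force: [0.3, -1.7, 3.5]
finger_gap: 0.0007
```

Request:
jog_arm(
  steps=[
    [[0,0,1,0,0,0,1],[0,0,1,0,0,0,1],[0,0,1,0,0,0,1],[0,0,0,0,0,0,1]],
  ],
)

```text
time_s: 32.0
tool_pos: [0.5567, 0.1248, 0.0993]
orientation: [[1.0, 0.013, 0.001], [0.013, -1.0, -0.0], [0.001, 0.0, -1.0]]
ft_force: [1.9, -1.0, 4.2]
finger_gap: 0.0002
```

Request:
jog_arm(
  steps=[
    [[0,0,0.2,0,0,0,1],[0,0,0.1,0,0,0,1],[0,0,0,0,0,0,1]],
  ],
)

```text
time_s: 32.25
tool_pos: [0.557, 0.1249, 0.0987]
orientation: [[1.0, 0.013, 0.001], [0.013, -1.0, 0.001], [0.001, -0.001, -1.0]]
ft_force: [-6.0, -3.8, 22.0]
finger_gap: 0.0004
```

Request:
jog_arm(
  steps=[
    [[0,0,0,0,0,0,1],[0,0,-1,0,0,0,1],[0,0,-4,0,0,0,1],[0,0,-4,0,0,0,1],[0,0,-2,0,0,0,1]],
  ],
)

```text
time_s: 32.67
tool_pos: [0.5571, 0.1256, 0.2106]
orientation: [[1.0, 0.014, 0.003], [0.014, -1.0, 0.002], [0.003, -0.002, -1.0]]
ft_force: [1.5, 1.1, 1.3]
finger_gap: 0.0006
```

Request:
jog_arm(
  steps=[
    [[0,3.5,0,0,0,0,-1],[0,3.5,0,0,0,0,-1],[0,3.5,0,0,0,0,-1],[0,3,0,0,0,0,-1],[0,0,0,0,0,0,-1]],
  ],
)

```text
time_s: 33.08
tool_pos: [0.5574, -0.0169, 0.2068]
orientation: [[1.0, 0.006, 0.0], [0.006, -1.0, -0.002], [0.0, 0.002, -1.0]]
ft_force: [0.1, -0.3, -0.5]
finger_gap: 0.026
```

```bash
python3 hatch.py|head -4; python3 m2.py;python3 plan.py "[(.6905,-.0625,.12,91.6,-1)]"
```

```text
orange [376.1 229. ] [372 218  10  23 205]
-0.05 [375.6 230.7]
0 [375.9 228.6]
0.2 [378.9 220.3]
caps
top px [375.8 280. ] n 96 cen [ 0.5304 -0.1676] rect [ 0.5303 -0.1682] size [28. 28.] ang rect 1.7 pca 25.5
body/brackets
top px [377.9 274. ] n 427 cen [ 0.5475 -0.1736] rect [ 0.5501 -0.1763] size [44. 98.] ang rect 154.5 pca 158.5
top px [378.5 315.2] n 420 cen [ 0.4338 -0.1757] rect [ 0.4344 -0.1754] size [34. 90.] ang rect 27.8 pca 28.4
top px [426. 319.] n 434 cen [ 0.4275 -0.3048] rect [ 0.4281 -0.3049] size [34. 94.] ang rect 160.7 pca 160.6
at [ 0.5577 -0.0107  0.2064] yaw 0.65 tilt -0.0004 0.0006 F [0.0813 1.3482 0.1202] gap 0.0340 t 33.2
[[[1.02, 0.41, 0.66, 0, 0, -7, -1], [0.96, 0.53, 0.66, 0, 0, -7, -1], [0.89, 0.64, 0.66, 0, 0, -7, -1], [0.8, 0.75, 0.66, 0, 0, -7, -1], [0.71, 0.84, 0.66, 0, 0, -7, -1]]]
[[[0.6, 0.92, 0.66, 0, 0, -7, -1], [0.48, 0.99, 0.66, 0, 0, -7, -1], [0.36, 1.04, 0.66, 0, 0, -7, -1], [0.23, 1.07, 0.66, 0, 0, -7, -1], [0.1, 1.09, 0.66, 0, 0, -7, -1]]]
[[[-0.04, 1.1, 0.66, 0, 0, -7, -1], [-0.17, 1.08, 0.66, 0, 0, -7, -1], [-0.3, 1.05, 0.66, 0, 0, -7, -1]]]
```

Request:
jog_arm(
  steps=[
    [[1.02,0.41,0.66,0,0,-7,-1],[0.96,0.53,0.66,0,0,-7,-1],[0.89,0.64,0.66,0,0,-7,-1],[0.8,0.75,0.66,0,0,-7,-1],[0.71,0.84,0.66,0,0,-7,-1]],
  ],
)

```text
time_s: 33.6
tool_pos: [0.6096, -0.0272, 0.1727]
orientation: [[0.806, 0.592, -0.001], [0.592, -0.806, 0.001], [-0.0, -0.001, -1.0]]
ft_force: [0.6, 0.4, 0.2]
finger_gap: 0.0672
```

Request:
jog_arm(
  steps=[
    [[0.6,0.92,0.66,0,0,-7,-1],[0.48,0.99,0.66,0,0,-7,-1],[0.36,1.04,0.66,0,0,-7,-1],[0.23,1.07,0.66,0,0,-7,-1],[0.1,1.09,0.66,0,0,-7,-1]],
  ],
)

```text
time_s: 34.02
tool_pos: [0.6608, -0.0468, 0.1395]
orientation: [[0.321, 0.947, -0.001], [0.947, -0.321, 0.001], [0.001, -0.001, -1.0]]
ft_force: [-0.3, -1.3, 0.1]
finger_gap: 0.0868
```

Request:
jog_arm(
  steps=[
    [[-0.04,1.1,0.66,0,0,-7,-1],[-0.17,1.08,0.66,0,0,-7,-1],[-0.3,1.05,0.66,0,0,-7,-1],[0,0,0,0,0,0,-1],[0,0,0,0,0,0,-1]],
  ],
)

```text
time_s: 34.43
tool_pos: [0.6907, -0.0596, 0.1198]
orientation: [[-0.029, 1.0, -0.002], [1.0, 0.029, 0.001], [0.001, -0.002, -1.0]]
ft_force: [-1.1, -0.1, 0.2]
finger_gap: 0.0869
```

```bash
python3 - <<'E'
from h import *
im=imaging.snapshot("scene");h,s,v=hsv(im)
print("scene blower dark/caps");blobs("scene",(s<60)&(v>140),.026,60,200,(190,220,330,330))
E
python3 plan.py "[(.6905,-.0625,.009,91.6,-1)]"
```

```text
scene blower dark/caps
scene px [276.6 222.9] n 81 cen [ 0.4797 -0.104 ] rect [ 0.4793 -0.105 ] size [15. 71.] ang rect 89.2 pca 87.3
at [ 0.6906 -0.0598  0.1204] yaw 91.64 tilt -0.0012 0.0009 F [-0.1702 -0.116  -0.0546] gap 0.0871 t 34.5
[[[-0.09, -0.01, 3.71, 0, 0, 0.01, -1], [-0.09, -0.01, 3.71, 0, 0, 0.01, -1], [-0.09, -0.01, 3.71, 0, 0, 0.01, -1]]]
```

Request:
jog_arm(
  steps=[
    [[-0.2,0,3.7,0,0,0,-1],[0,0,3.7,0,0,0,-1],[0,0,3,0,0,0,-1],[0,0,0.6,0,0,0,-1],[0,0,0,0,0,0,-1]],
  ],
)

```text
time_s: 34.9
tool_pos: [0.6892, -0.0622, 0.0093]
orientation: [[-0.03, 1.0, -0.004], [1.0, 0.03, 0.0], [0.0, -0.004, -1.0]]
ft_force: [-0.1, -0.1, 0.7]
finger_gap: 0.0872
```

Request:
jog_arm(
  grip_force=20,
  steps=[
    [[0,0,0,0,0,0,1],[0,0,0,0,0,0,1],[0,0,0,0,0,0,1],[0,0,0,0,0,0,1],[0,0,0,0,0,0,1]],
  ],
)

```text
time_s: 35.32
tool_pos: [0.6917, -0.0634, 0.0124]
orientation: [[-0.031, 1.0, 0.002], [1.0, 0.031, 0.0], [0.0, 0.002, -1.0]]
ft_force: [-0.4, 0.0, -0.2]
finger_gap: 0.0615
```

Request:
jog_arm(
  steps=[
    [[0,0,0,0,0,0,1],[0,0,0,0,0,0,1],[0,0,0,0,0,0,1],[0,0,0,0,0,0,1],[0,0,0,0,0,0,1]],
  ],
)

```text
time_s: 35.73
tool_pos: [0.691, -0.0633, 0.0111]
orientation: [[-0.031, 1.0, -0.0], [1.0, 0.031, 0.0], [0.0, 0.0, -1.0]]
ft_force: [-0.9, 0.4, 0.4]
finger_gap: 0.0297
```

Request:
jog_arm(
  steps=[
    [[0,0,-3,0,0,0,1],[0,0,-4,0,0,0,1],[0,0,-3,0,0,0,1],[0,0,0,0,0,0,1],[0,0,0,0,0,0,1]],
  ],
)

```text
time_s: 36.15
tool_pos: [0.6923, -0.0636, 0.1133]
orientation: [[-0.031, 1.0, 0.004], [1.0, 0.031, 0.0], [-0.0, 0.004, -1.0]]
ft_force: [0.9, 0.8, -0.5]
finger_gap: 0.0296
```

```bash
python3 plan.py "[(.4775,-.406,.13,90,1,3),(.4775,-.406,.058,90,1)]"
```

```text
at [ 0.6923 -0.0636  0.1133] yaw 91.78 tilt 0.0040 0.0000 F [ 0.9075  0.7648 -0.4703] gap 0.0296 t 36.1
[[[-3.36, -2.25, -0.17, 0, 0, 0.18, 1], [-3.36, -2.24, -0.17, 0, 0, 0.18, 1], [-3.37, -2.23, -0.17, 0, 0, 0.18, 1], [-3.38, -2.22, -0.17, 0, 0, 0.18, 1], [-3.38, -2.21, -0.17, 0, 0, 0.18, 1]]]
[[[-3.39, -2.2, -0.17, 0, 0, 0.18, 1], [-3.4, -2.19, -0.17, 0, 0, 0.18, 1], [-3.4, -2.18, -0.17, 0, 0, 0.18, 1], [-3.41, -2.17, -0.17, 0, 0, 0.18, 1], [-3.42, -2.16, -0.17, 0, 0, 0.18, 1]]]
[[[0, 0, 0, 0, 0, 0, 1], [0, 0, 0, 0, 0, 0, 1], [0, 0, 0, 0, 0, 0, 1], [0, 0, 3.6, 0, 0, 0, 1], [0, 0, 3.6, 0, 0, 0, 1]]]
```

Request:
jog_arm(
  steps=[
    [[-3.4,-2.2,-0.2,0,0,0.2,1],[-3.4,-2.2,-0.2,0,0,0.2,1],[-3.4,-2.2,-0.2,0,0,0.2,1],[-3.4,-2.2,-0.2,0,0,0.2,1],[-3.4,-2.2,-0.2,0,0,0.2,1]],
  ],
)

```text
time_s: 36.57
tool_pos: [0.583, -0.237, 0.1194]
orientation: [[-0.014, 1.0, -0.002], [1.0, 0.014, 0.001], [0.001, -0.002, -1.0]]
ft_force: [0.7, -0.1, -1.3]
finger_gap: 0.03
```

Request:
jog_arm(
  steps=[
    [[-3.4,-2.2,-0.2,0,0,0.2,1],[-3.4,-2.2,-0.2,0,0,0.2,1],[-3.4,-2.2,-0.2,0,0,0.2,1],[-3.4,-2.2,-0.2,0,0,0.2,1],[-3.4,-2.2,-0.2,0,0,0,1]],
  ],
)

```text
time_s: 36.98
tool_pos: [0.4743, -0.4075, 0.1296]
orientation: [[0.0, 1.0, -0.002], [1.0, -0.0, 0.001], [0.001, -0.002, -1.0]]
ft_force: [0.9, -0.6, -0.5]
finger_gap: 0.0298
```

Request:
jog_arm(
  steps=[
    [[0,0,0,0,0,0,1],[0,0,3.5,0,0,0,1],[0,0,3.5,0,0,0,1],[0,0,0,0,0,0,1],[0,0,0,0,0,0,1]],
  ],
)

```text
time_s: 37.4
tool_pos: [0.4746, -0.4052, 0.0588]
orientation: [[0.0, 1.0, -0.005], [1.0, -0.0, 0.003], [0.003, -0.005, -1.0]]
ft_force: [0.3, -0.3, -1.1]
finger_gap: 0.0299
```

Request:
jog_arm(
  steps=[
    [[0,0,0,0,0,0,-0.15],[0,0,0,0,0,0,-0.15],[0,0,0,0,0,0,-0.15],[0,0,-3.5,0,0,0,-0.15],[0,0,-3.5,0,0,0,-1]],
  ],
)

```text
time_s: 37.82
tool_pos: [0.4756, -0.4061, 0.1316]
orientation: [[0.0, 1.0, -0.002], [1.0, -0.0, 0.001], [0.001, -0.002, -1.0]]
ft_force: [1.1, -1.1, 1.5]
finger_gap: 0.0505
```

```bash
python3 m2.py; python3 plan.py "[(.568,-.185,.10,65.5,-1)]"
```

```text
caps
top px [375.8 280. ] n 96 cen [ 0.5304 -0.1676] rect [ 0.5303 -0.1682] size [28. 28.] ang rect 1.7 pca 25.5
body/brackets
top px [377.9 274.1] n 424 cen [ 0.5474 -0.1735] rect [ 0.5501 -0.1763] size [44. 98.] ang rect 154.5 pca 158.5
top px [378.6 315.2] n 421 cen [ 0.4338 -0.1758] rect [ 0.4338 -0.1756] size [34. 91.] ang rect 28.1 pca 28.3
at [ 0.4786 -0.4092  0.1404] yaw 89.95 tilt 0.0076 -0.0050 F [ 2.3801 -2.8093  6.4299] gap 0.0541 t 37.9
[[[3.74, 1.49, 0.67, 0, 0, 4.08, -1], [3.83, 1.22, 0.67, 0, 0, 4.08, -1], [3.91, 0.94, 0.67, 0, 0, 4.08, -1], [3.97, 0.66, 0.67, 0, 0, 4.08, -1], [4.01, 0.38, 0.67, 0, 0, 4.08, -1]]]
[[[4.02, 0.09, 0.67, 0, 0, 4.08, -1]]]
```

Request:
jog_arm(
  steps=[
    [[3.7,1.5,0,0,0,4.08,-1],[3.8,1.2,0.7,0,0,4.08,-1],[3.9,0.9,0.7,0,0,4.08,-1],[4,0.7,0.7,0,0,4.08,-1],[4,0.4,0.7,0,0,4.08,-1]],
  ],
)

```text
time_s: 38.28
tool_pos: [0.5521, -0.2189, 0.1044]
orientation: [[0.352, 0.936, 0.003], [0.936, -0.352, -0.0], [0.001, 0.003, -1.0]]
ft_force: [0.4, 0.6, -0.3]
finger_gap: 0.0835
```

Request:
jog_arm(
  steps=[
    [[4,0.1,0.7,0,0,4.08,-1],[0,0,0,0,0,0,-1],[0,0,0,0,0,0,-1],[0,0,0,0,0,0,-1]],
  ],
)

```text
time_s: 38.62
tool_pos: [0.5662, -0.1839, 0.0971]
orientation: [[0.413, 0.911, 0.001], [0.911, -0.413, -0.001], [-0.0, 0.002, -1.0]]
ft_force: [0.2, -0.4, 0.3]
finger_gap: 0.0877
```

```bash
python3 plan.py "[(.568,-.185,.010,65.5,-1)]"
python3 - <<'E'
from h import *
im=imaging.snapshot("top");h,s,v=hsv(im)
print("red bin");blobs("top",(s<60)&(v>140),.026,20,200,(445,275,505,340));blobs("top",(v<75)&(s<110)|(s<60),.026,60,900,(445,275,505,340))
E
```

```text
at [ 0.5662 -0.1839  0.0971] yaw 65.58 tilt 0.0015 -0.0007 F [ 0.2348 -0.4099  0.3316] gap 0.0877 t 38.6
[[[-0.01, 0.07, 2.9, 0, 0, 0.03, -1], [-0.01, 0.07, 2.9, 0, 0, 0.03, -1], [-0.01, 0.07, 2.9, 0, 0, 0.03, -1]]]
red bin
top px [465.8 315.3] n 96 cen [ 0.4405 -0.4129] rect [ 0.4404 -0.413 ] size [28. 28.] ang rect 62.4 pca 73.0
top px [464.4 308.5] n 380 cen [ 0.459  -0.4096] rect [ 0.4636 -0.4101] size [41. 94.] ang rect 178.3 pca 178.5
```

Request:
jog_arm(
  steps=[
    [[0,0.2,3,0,0,0,-1],[0,0,3,0,0,0,-1],[0,0,2,0,0,0,-1],[0,0,0.7,0,0,0,-1],[0,0,0,0,0,0,-1]],
  ],
)

```text
time_s: 39.08
tool_pos: [0.566, -0.1856, 0.008]
orientation: [[0.416, 0.909, -0.003], [0.909, -0.416, -0.0], [-0.001, -0.002, -1.0]]
ft_force: [-0.1, 0.6, 0.9]
finger_gap: 0.0869
```

Request:
jog_arm(
  steps=[
    [[0,0,0,0,0,0,1],[0,0,0,0,0,0,1],[0,0,0,0,0,0,1],[0,0,0,0,0,0,1],[0,0,0,0,0,0,1]],
  ],
)

```text
time_s: 39.5
tool_pos: [0.5681, -0.1843, 0.0099]
orientation: [[0.415, 0.91, 0.001], [0.91, -0.415, -0.0], [0.0, 0.001, -1.0]]
ft_force: [-0.3, -0.4, -0.1]
finger_gap: 0.0614
```

Request:
jog_arm(
  steps=[
    [[0,0,0,0,0,0,1],[0,0,0,0,0,0,1],[0,0,0,0,0,0,1],[0,0,0,0,0,0,1],[0,0,0,0,0,0,1]],
  ],
)

```text
time_s: 39.92
tool_pos: [0.5676, -0.1841, 0.0091]
orientation: [[0.414, 0.91, 0.0], [0.91, -0.414, 0.0], [0.0, 0.0, -1.0]]
ft_force: [-0.1, -0.1, 1.1]
finger_gap: 0.0299
```

Request:
jog_arm(
  steps=[
    [[0,0,-3,0,0,0,1],[0,0,-4,0,0,0,1],[0,0,-4,0,0,0,1],[0,0,0,0,0,0,1],[0,0,0,0,0,0,1]],
  ],
)

```text
time_s: 40.33
tool_pos: [0.5691, -0.1847, 0.1216]
orientation: [[0.415, 0.91, 0.005], [0.91, -0.415, -0.001], [0.002, 0.005, -1.0]]
ft_force: [0.3, 0.0, -1.4]
finger_gap: 0.0296
```

```bash
python3 plan.py "[(.480,-.458,.13,90,1,3)]"
```

```text
at [ 0.5691 -0.1847  0.1216] yaw 65.51 tilt 0.0048 -0.0005 F [ 0.2517  0.0393 -1.4332] gap 0.0296 t 40.3
[[[-3.57, 0.4, -0.11, 0, 0, -3.06, 1], [-3.59, 0.21, -0.11, 0, 0, -3.06, 1], [-3.59, 0.02, -0.11, 0, 0, -3.06, 1], [-3.59, -0.17, -0.11, 0, 0, -3.06, 1], [-3.57, -0.36, -0.11, 0, 0, -3.06, 1]]]
[[[-3.55, -0.55, -0.11, 0, 0, -3.06, 1], [-3.52, -0.74, -0.11, 0, 0, -3.06, 1], [-3.47, -0.93, -0.11, 0, 0, -3.06, 1], [0, 0, 0, 0, 0, 0, 1], [0, 0, 0, 0, 0, 0, 1]]]
[[[0, 0, 0, 0, 0, 0, 1]]]
```

Request:
jog_arm(
  steps=[
    [[-3.57,0.4,-0.1,0,0,-3.06,1],[-3.59,0.21,-0.1,0,0,-3.06,1],[-3.59,0.02,-0.1,0,0,-3.06,1],[-3.59,-0.17,-0.1,0,0,-3.06,1],[-3.57,-0.36,-0.1,0,0,-3.06,1]],
  ],
)

```text
time_s: 40.75
tool_pos: [0.5105, -0.3558, 0.1224]
orientation: [[0.157, 0.988, -0.002], [0.988, -0.157, 0.001], [0.001, -0.002, -1.0]]
ft_force: [0.6, 0.4, -0.8]
finger_gap: 0.0298
```

Request:
jog_arm(
  steps=[
    [[-3.55,-0.55,-0.1,0,0,-3.06,1],[-3.52,-0.74,-0.1,0,0,-3.06,1],[-3.47,-0.93,-0.1,0,0,-3.06,1],[0,0,0,0,0,0,1],[0,0,0,0,0,0,1]],
  ],
)

```text
time_s: 41.17
tool_pos: [0.4756, -0.4599, 0.1252]
orientation: [[0.005, 1.0, -0.003], [1.0, -0.005, 0.0], [0.0, -0.003, -1.0]]
ft_force: [-0.0, 0.7, -1.1]
finger_gap: 0.0297
```

Request:
jog_arm(
  steps=[
    [[0,0,0,0,0,0,1],[0,0,3.4,0,0,0,1],[0,0,3.4,0,0,0,1],[0,0,0,0,0,0,1],[0,0,0,0,0,0,1]],
  ],
)

```text
time_s: 41.58
tool_pos: [0.4783, -0.4549, 0.0573]
orientation: [[-0.002, 1.0, -0.004], [1.0, 0.002, 0.003], [0.003, -0.004, -1.0]]
ft_force: [-0.3, -1.5, -0.1]
finger_gap: 0.0298
```

Request:
jog_arm(
  steps=[
    [[0,0,0,0,0,0,-0.15],[0,0,0,0,0,0,-0.15],[0,0,0,0,0,0,-0.15],[0,0,-3.5,0,0,0,-0.15],[0,0,-3.5,0,0,0,-1]],
  ],
)

```text
time_s: 42.0
tool_pos: [0.4778, -0.4567, 0.1294]
orientation: [[0.0, 1.0, -0.002], [1.0, -0.0, 0.001], [0.001, -0.002, -1.0]]
ft_force: [1.0, -0.8, 0.9]
finger_gap: 0.0508
```

Request:
jog_arm(
  steps=[
    [[0,0,0,0,0,0,-1],[0,0,0,0,0,0,-1]],
  ],
)

```text
time_s: 42.17
tool_pos: [0.48, -0.4591, 0.133]
orientation: [[0.0, 1.0, 0.005], [1.0, -0.0, -0.004], [-0.004, 0.005, -1.0]]
ft_force: [1.0, 0.9, -0.5]
finger_gap: 0.0625
```

```bash
python3 m2.py; python3 plan.py "[(.4338,-.1757,.10,118.2,-1)]"
```

```text
caps
body/brackets
top px [441.9 331.8] n 310 cen [ 0.3943 -0.3472] rect [ 0.4149 -0.3568] size [ 52. 143.] ang rect 155.7 pca 162.0
top px [378.6 315.1] n 420 cen [ 0.4339 -0.1757] rect [ 0.4344 -0.1754] size [34. 90.] ang rect 27.8 pca 28.3
top px [426. 319.] n 436 cen [ 0.4275 -0.3048] rect [ 0.4281 -0.3049] size [34. 94.] ang rect 160.7 pca 160.5
at [ 0.4792 -0.4581  0.1309] yaw 89.99 tilt 0.0027 -0.0016 F [-0.3974  0.3889 -1.2945] gap 0.0664 t 42.2
[[[3.53, -0.57, 0.39, 0, 0, -3.53, -1], [3.56, -0.35, 0.39, 0, 0, -3.53, -1], [3.57, -0.13, 0.39, 0, 0, -3.53, -1], [3.57, 0.09, 0.39, 0, 0, -3.53, -1], [3.56, 0.31, 0.39, 0, 0, -3.53, -1]]]
[[[3.54, 0.53, 0.39, 0, 0, -3.53, -1], [3.5, 0.74, 0.39, 0, 0, -3.53, -1], [3.44, 0.96, 0.39, 0, 0, -3.53, -1]]]
```

Request:
jog_arm(
  steps=[
    [[3.53,-0.57,0.4,0,0,-3.53,-1],[3.56,-0.35,0.4,0,0,-3.53,-1],[3.57,-0.13,0.4,0,0,-3.53,-1],[3.57,0.09,0.4,0,0,-3.53,-1],[3.56,0.31,0.4,0,0,-3.53,-1]],
  ],
)

```text
time_s: 42.63
tool_pos: [0.4491, -0.2791, 0.1081]
orientation: [[-0.306, 0.952, -0.001], [0.952, 0.306, 0.0], [0.001, -0.001, -1.0]]
ft_force: [0.6, 0.1, 1.2]
finger_gap: 0.0868
```

Request:
jog_arm(
  steps=[
    [[3.54,0.53,0.4,0,0,-3.53,-1],[3.5,0.74,0.4,0,0,-3.53,-1],[3.44,0.96,0.4,0,0,-3.53,-1],[0,0,0,0,0,0,-1],[0,0,0,0,0,0,-1]],
  ],
)

```text
time_s: 43.05
tool_pos: [0.4325, -0.173, 0.0965]
orientation: [[-0.476, 0.879, -0.001], [0.879, 0.476, 0.001], [0.001, -0.0, -1.0]]
ft_force: [-0.1, -0.6, 0.1]
finger_gap: 0.0869
```

Request:
jog_arm(
  steps=[
    [[0,0,0,0,0,0,-1],[0,0,0,0,0,0,-1]],
  ],
)

```text
time_s: 43.22
tool_pos: [0.433, -0.1762, 0.097]
orientation: [[-0.471, 0.882, -0.0], [0.882, 0.471, -0.0], [-0.0, -0.0, -1.0]]
ft_force: [-0.6, -0.3, -0.0]
finger_gap: 0.0871
```

```bash
python3 plan.py "[(.4338,-.1757,.009,118.2,-1)]"
```

```text
at [ 0.433  -0.1762  0.097 ] yaw 118.12 tilt -0.0001 -0.0004 F [-0.6337 -0.2543 -0.0067] gap 0.0871 t 43.2
[[[0, 0.03, 2.93, 0, 0, -0.03, -1], [0, 0.03, 2.93, 0, 0, -0.03, -1], [0, 0.03, 2.93, 0, 0, -0.03, -1]]]
```

Request:
jog_arm(
  steps=[
    [[0,0,3,0,0,0,-1],[0,0,3,0,0,0,-1],[0,0,2,0,0,0,-1],[0,0,0.7,0,0,0,-1],[0,0,0,0,0,0,-1]],
  ],
)

```text
time_s: 43.63
tool_pos: [0.4317, -0.1759, 0.0086]
orientation: [[-0.471, 0.882, -0.004], [0.882, 0.471, -0.0], [0.002, -0.003, -1.0]]
ft_force: [-0.5, 0.4, 1.3]
finger_gap: 0.0871
```

Request:
jog_arm(
  steps=[
    [[0,0,0,0,0,0,1],[0,0,0,0,0,0,1],[0,0,0,0,0,0,1],[0,0,0,0,0,0,1],[0,0,0,0,0,0,1]],
  ],
)

```text
time_s: 44.05
tool_pos: [0.4336, -0.1753, 0.0108]
orientation: [[-0.473, 0.881, 0.001], [0.881, 0.473, -0.0], [-0.001, 0.001, -1.0]]
ft_force: [-0.1, 0.4, -0.0]
finger_gap: 0.0616
```

Request:
jog_arm(
  steps=[
    [[0,0,0,0,0,0,1],[0,0,0,0,0,0,1],[0,0,0,0,0,0,1],[0,0,0,0,0,0,1],[0,0,0,0,0,0,1]],
  ],
)

```text
time_s: 44.47
tool_pos: [0.4331, -0.1751, 0.0101]
orientation: [[-0.473, 0.881, -0.0], [0.881, 0.473, 0.0], [0.0, -0.0, -1.0]]
ft_force: [-0.3, -0.2, 1.4]
finger_gap: 0.0299
```

Request:
jog_arm(
  steps=[
    [[0,0,-3,0,0,0,1],[0,0,-4,0,0,0,1],[0,0,-4,0,0,0,1],[0,0,0,0,0,0,1],[0,0,0,0,0,0,1]],
  ],
)

```text
time_s: 44.88
tool_pos: [0.4346, -0.1754, 0.1222]
orientation: [[-0.473, 0.881, 0.005], [0.881, 0.473, -0.0], [-0.003, 0.004, -1.0]]
ft_force: [-0.4, 0.3, -1.2]
finger_gap: 0.03
```

```bash
python3 plan.py "[(.6107,-.282,.13,90,1,3)]"
```

```text
at [ 0.4346 -0.1754  0.1222] yaw 118.23 tilt 0.0046 -0.0005 F [-0.3571  0.2845 -1.1612] gap 0.0300 t 44.9
[[[-2.95, 1.75, -0.13, 0, 0, 4.71, 1], [-2.8, 1.98, -0.13, 0, 0, 4.71, 1], [-2.63, 2.21, -0.13, 0, 0, 4.71, 1], [-2.44, 2.41, -0.13, 0, 0, 4.71, 1], [-2.23, 2.61, -0.13, 0, 0, 4.71, 1]]]
[[[-2.01, 2.78, -0.13, 0, 0, 4.71, 1], [0, 0, 0, 0, 0, 0, 1], [0, 0, 0, 0, 0, 0, 1], [0, 0, 0, 0, 0, 0, 1]]]
```

Request:
jog_arm(
  steps=[
    [[-2.95,1.75,-0.1,0,0,4.71,1],[-2.8,1.98,-0.1,0,0,4.71,1],[-2.63,2.21,-0.1,0,0,4.71,1],[-2.44,2.41,-0.1,0,0,4.71,1],[-2.23,2.61,-0.1,0,0,4.71,1]],
  ],
)

```text
time_s: 45.3
tool_pos: [0.5802, -0.2643, 0.1229]
orientation: [[-0.078, 0.997, -0.003], [0.997, 0.078, 0.001], [0.001, -0.003, -1.0]]
ft_force: [-0.1, -0.2, -1.1]
finger_gap: 0.0299
```

Request:
jog_arm(
  steps=[
    [[-2.01,2.78,0,0,0,4.71,1],[0,0,0,0,0,0,1],[0,0,0,0,0,0,1],[0,0,3.4,0,0,0,1],[0,0,3.4,0,0,0,1]],
  ],
)

```text
time_s: 45.72
tool_pos: [0.6094, -0.2819, 0.0572]
orientation: [[-0.0, 1.0, 0.002], [1.0, 0.0, -0.001], [-0.001, 0.002, -1.0]]
ft_force: [0.8, -0.5, -2.0]
finger_gap: 0.0298
```

Request:
jog_arm(
  steps=[
    [[0,0,0,0,0,0,1],[0,0,0,0,0,0,1],[0,0,0,0,0,0,1]],
  ],
)

```text
time_s: 45.97
tool_pos: [0.6092, -0.2818, 0.0586]
orientation: [[0.0, 1.0, 0.001], [1.0, -0.0, -0.0], [-0.0, 0.001, -1.0]]
ft_force: [1.2, 0.1, -0.6]
finger_gap: 0.0298
```

Request:
jog_arm(
  steps=[
    [[0,0,0,0,0,0,-0.15],[0,0,0,0,0,0,-0.15],[0,0,0,0,0,0,-0.15],[0,0,-2.5,0,0,0,-0.15],[0,0,-3,0,0,0,-1]],
  ],
)

```text
time_s: 46.38
tool_pos: [0.6079, -0.281, 0.1113]
orientation: [[0.0, 1.0, -0.003], [1.0, -0.0, 0.001], [0.001, -0.003, -1.0]]
ft_force: [0.9, -0.0, 0.2]
finger_gap: 0.0507
```

Request:
jog_arm(
  steps=[
    [[0,0,0,0,0,0,-1],[0,0,0,0,0,0,-1]],
  ],
)

```text
time_s: 46.55
tool_pos: [0.6107, -0.2825, 0.1151]
orientation: [[0.001, 1.0, 0.005], [1.0, -0.001, -0.002], [-0.002, 0.005, -1.0]]
ft_force: [0.2, 0.3, -0.0]
finger_gap: 0.0626
```

```bash
python3 - <<'E'
from h import *
im=imaging.snapshot("scene");h,s,v=hsv(im)
blobs("scene",(s<60)&(v>110),.024,40,900,(100,180,300,305))
E
python3 plan.py "[(.4278,-.305,.10,70.6,-1)]"
```

```text
scene px [161.8 185.2] n 166 cen [ 0.3635 -0.4122] rect [ 0.361  -0.4179] size [ 32. 104.] ang rect 92.3 pca 92.3
scene px [188.8 222.2] n 51 cen [ 0.4846 -0.3175] rect [ 0.4856 -0.3167] size [14. 28.] ang rect 11.6 pca 1.9
scene px [193.8 269.4] n 500 cen [ 0.623 -0.278] rect [ 0.6186 -0.2779] size [37. 99.] ang rect 179.4 pca 1.3
scene px [176. 299.] n 43 cen [ 0.7028 -0.3013] rect [ 0.7028 -0.3013] size [ 0. 91.] ang rect 92.4 pca 92.4
at [ 0.6099 -0.282   0.1135] yaw 89.97 tilt 0.0024 -0.0006 F [-0.1081  0.8718 -1.2317] gap 0.0665 t 46.6
[[[-0.46, -3.64, 0.27, 0, 0, 3.87, -1], [-0.71, -3.6, 0.27, 0, 0, 3.87, -1], [-0.95, -3.55, 0.27, 0, 0, 3.87, -1], [-1.19, -3.47, 0.27, 0, 0, 3.87, -1], [-1.42, -3.39, 0.27, 0, 0, 3.87, -1]]]
```

Request:
jog_arm(
  steps=[
    [[-0.46,-3.64,0,0,0,3.87,-1],[-0.71,-3.6,0,0,0,3.87,-1],[-0.95,-3.55,0,0,0,3.87,-1],[-1.19,-3.47,0.5,0,0,3.87,-1],[-1.42,-3.39,0.5,0,0,3.87,-1]],
  ],
)

```text
time_s: 47.02
tool_pos: [0.4251, -0.3045, 0.1013]
orientation: [[0.335, 0.942, -0.001], [0.942, -0.335, 0.0], [0.0, -0.001, -1.0]]
ft_force: [-0.7, -0.8, -0.2]
finger_gap: 0.0868
```

Request:
jog_arm(
  steps=[
    [[0,0,0,0,0,0,-1],[0,0,0,0,0,0,-1],[0,0,0,0,0,0,-1],[0,0,0,0,0,0,-1]],
  ],
)

```text
time_s: 47.35
tool_pos: [0.4283, -0.3045, 0.1021]
orientation: [[0.33, 0.944, 0.0], [0.944, -0.33, -0.0], [-0.0, 0.0, -1.0]]
ft_force: [0.3, 0.1, 0.2]
finger_gap: 0.087
```

```bash
python3 plan.py "[(.4278,-.305,.009,70.6,-1)]"
python3 - <<'E'
from h import *
o=[imaging.snapshot(c)[y:y+190,x:x+250,::-1] for c,x,y in(("top",330,180),("scene",100,140))]
cv2.imwrite("pics/br2.png",cv2.resize(np.hstack(o),None,fx=1.6,fy=1.6))
E
```

```text
at [ 0.4283 -0.3045  0.1021] yaw 70.73 tilt 0.0003 -0.0004 F [0.3066 0.0733 0.2229] gap 0.0870 t 47.4
[[[-0.02, -0.01, 3.1, 0, 0, 0.04, -1], [-0.02, -0.01, 3.1, 0, 0, 0.04, -1], [-0.02, -0.01, 3.1, 0, 0, 0.04, -1]]]
```

View pics/br2.png

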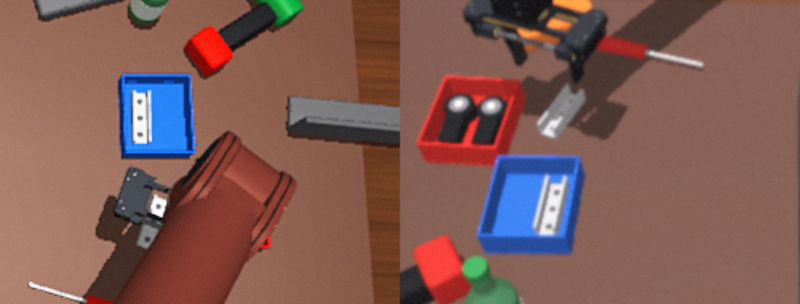

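Request:
jog_arm(
  steps=[
    [[0,0,3,0,0,0,-1],[0,0,3,0,0,0,-1],[0,0,2.4,0,0,0,-1],[0,0,0.8,0,0,0,-1],[0,0,0,0,0,0,-1]],
  ],
)

```text
time_s: 47.87
tool_pos: [0.4262, -0.304, 0.0082]
orientation: [[0.331, 0.944, -0.004], [0.944, -0.331, 0.001], [-0.0, -0.004, -1.0]]
ft_force: [-0.8, -0.3, -0.1]
finger_gap: 0.0868
```

Request:
jog_arm(
  steps=[
    [[0,0,0,0,0,0,1],[0,0,0,0,0,0,1],[0,0,0,0,0,0,1],[0,0,0,0,0,0,1],[0,0,0,0,0,0,1]],
  ],
)

```text
time_s: 48.28
tool_pos: [0.4277, -0.305, 0.011]
orientation: [[0.332, 0.943, 0.002], [0.943, -0.332, -0.0], [0.0, 0.002, -1.0]]
ft_force: [-0.8, -0.4, -0.1]
finger_gap: 0.0613
```

Request:
jog_arm(
  steps=[
    [[0,0,0,0,0,0,1],[0,0,0,0,0,0,1],[0,0,0,0,0,0,1],[0,0,0,0,0,0,1],[0,0,0,0,0,0,1]],
  ],
)

```text
time_s: 48.7
tool_pos: [0.4272, -0.3047, 0.0101]
orientation: [[0.332, 0.943, -0.0], [0.943, -0.332, 0.0], [0.0, -0.0, -1.0]]
ft_force: [0.3, -0.1, 1.5]
finger_gap: 0.0299
```

Request:
jog_arm(
  steps=[
    [[0,0,-3,0,0,0,1],[0,0,-4,0,0,0,1],[0,0,-4,0,0,0,1],[0,0,0,0,0,0,1],[0,0,0,0,0,0,1]],
  ],
)

```text
time_s: 49.12
tool_pos: [0.4285, -0.3055, 0.1222]
orientation: [[0.332, 0.943, 0.004], [0.943, -0.332, -0.001], [0.0, 0.004, -1.0]]
ft_force: [-0.4, 0.7, -1.9]
finger_gap: 0.0297
```

```bash
python3 plan.py "[(.6107,-.333,.13,90,1,3)]"
```

```text
at [ 0.4285 -0.3055  0.1222] yaw 70.63 tilt 0.0043 -0.0013 F [-0.4462  0.7396 -1.903 ] gap 0.0297 t 49.1
[[[0.69, 3.62, -0.16, 0, 0, -3.87, 1], [0.44, 3.66, -0.16, 0, 0, -3.87, 1], [0.19, 3.68, -0.16, 0, 0, -3.87, 1], [-0.05, 3.69, -0.16, 0, 0, -3.87, 1], [-0.3, 3.67, -0.16, 0, 0, -3.87, 1]]]
[[[0, 0, 0, 0, 0, 0, 1], [0, 0, 0, 0, 0, 0, 1], [0, 0, 0, 0, 0, 0, 1]]]
```

Request:
jog_arm(
  steps=[
    [[0.69,3.62,-0.1,0,0,-3.87,1],[0.44,3.66,-0.1,0,0,-3.87,1],[0.19,3.68,-0.1,0,0,-3.87,1],[-0.05,3.69,-0.1,0,0,-3.87,1],[-0.3,3.67,-0.1,0,0,-3.87,1]],
  ],
)

```text
time_s: 49.53
tool_pos: [0.6101, -0.3317, 0.1225]
orientation: [[-0.003, 1.0, -0.003], [1.0, 0.003, 0.002], [0.002, -0.003, -1.0]]
ft_force: [-0.3, -0.5, -0.8]
finger_gap: 0.0298
```

Request:
jog_arm(
  steps=[
    [[0,0,0,0,0,0,1],[0,0,0,0,0,0,1],[0,0,3.4,0,0,0,1],[0,0,3.4,0,0,0,1],[0,0,0,0,0,0,1]],
  ],
)

```text
time_s: 49.95
tool_pos: [0.6039, -0.3302, 0.0493]
orientation: [[0.002, 1.0, -0.011], [1.0, -0.002, 0.005], [0.005, -0.011, -1.0]]
ft_force: [-2.2, 2.3, -3.2]
finger_gap: 0.0296
```

Request:
jog_arm(
  steps=[
    [[0,0,0,0,0,0,1],[0,0,0,0,0,0,1]],
  ],
)

```text
time_s: 50.12
tool_pos: [0.609, -0.333, 0.0585]
orientation: [[0.002, 1.0, 0.0], [1.0, -0.002, -0.001], [-0.001, 0.0, -1.0]]
ft_force: [0.3, 0.3, -0.5]
finger_gap: 0.0298
```

Request:
jog_arm(
  steps=[
    [[0,0,0,0,0,0,-0.15],[0,0,0,0,0,0,-0.15],[0,0,0,0,0,0,-0.15],[0,0,-2.5,0,0,0,-0.15],[0,0,-3.5,0,0,0,-0.15]],
  ],
)

```text
time_s: 50.53
tool_pos: [0.6077, -0.3312, 0.1153]
orientation: [[0.0, 1.0, -0.005], [1.0, -0.0, 0.002], [0.002, -0.005, -1.0]]
ft_force: [0.5, 0.2, 0.9]
finger_gap: 0.0488
```

Request:
jog_arm(
  steps=[
    [[0,0,-3.5,0,0,0,-0.15],[0,0,-3.5,0,0,0,-0.15],[3.5,-1,0,0,0,0,-0.15],[3.5,-1,0,0,0,0,-0.15],[3.5,-1,0,0,0,0,-0.15]],
  ],
)

```text
time_s: 50.95
tool_pos: [0.5793, -0.227, 0.1886]
orientation: [[0.002, 1.0, 0.003], [1.0, -0.002, -0.001], [-0.001, 0.003, -1.0]]
ft_force: [0.4, 0.4, -0.4]
finger_gap: 0.0503
```

Request:
jog_arm(
  steps=[
    [[3.5,-1,0,0,0,0,-0.15],[3.5,-1,0,0,0,0,-0.15],[3.5,-1,0,0,0,0,-0.15],[0,0,0,0,0,0,-0.15],[0,0,0,0,0,0,-0.15]],
  ],
)

```text
time_s: 51.37
tool_pos: [0.5497, -0.1198, 0.1882]
orientation: [[-0.004, 1.0, 0.002], [1.0, 0.004, 0.001], [0.001, 0.002, -1.0]]
ft_force: [0.4, -0.6, 0.6]
finger_gap: 0.0503
```

Request:
jog_arm(
  steps=[
    [[0,0,0,0,0,0,-0.15],[0,0,0,0,0,0,-0.15],[0,0,0,0,0,0,-0.15],[0,0,0,0,0,0,-0.15],[0,0,0,0,0,0,-0.15]],
  ],
)

```text
time_s: 51.78
tool_pos: [0.5494, -0.1232, 0.1869]
orientation: [[0.002, 1.0, -0.0], [1.0, -0.002, -0.0], [-0.0, -0.0, -1.0]]
ft_force: [0.2, 0.4, -0.2]
finger_gap: 0.0502
```

```bash
python3 hatch.py|head -4
python3 - <<'E'
from h import *
t=imaging.snapshot("top");c=imaging.snapshot("scene")
cv2.imwrite("pics/fin.png",cv2.resize(np.hstack([t[110:350,140:520,::-1],c[130:370,100:520,::-1]]),None,fx=1,fy=1))
h,s,v=hsv(t)
print("blue");blobs("top",(s<60)&(v>110),.03,40,900,(400,222,455,282))
print("red caps");blobs("top",(s<60)&(v>140),.03,40,900,(445,275,505,340));print("tape");blobs("top",(h>22)&(h<34)&(s>150),.022,30,900,(150,285,180,320))
E
```

```text
orange [376.1 228.9] [372 218  10  23 202]
-0.05 [375.6 230.7]
0 [375.9 228.6]
0.2 [378.9 220.3]
blue
top px [418.1 253.2] n 342 cen [ 0.6089 -0.2846] rect [ 0.6107 -0.2858] size [30. 94.] ang rect 179.4 pca 179.9
top px [436.2 254.1] n 332 cen [ 0.608  -0.3351] rect [ 0.6087 -0.336 ] size [31. 92.] ang rect 178.9 pca 179.6
red caps
top px [465.7 315.3] n 95 cen [ 0.44   -0.4116] rect [ 0.4399 -0.4119] size [27. 28.] ang rect 57.1 pca 61.9
top px [485.1 317.2] n 97 cen [ 0.4367 -0.4637] rect [ 0.4371 -0.4635] size [27. 28.] ang rect 91.8 pca 61.7
tape
top px [164.4 303.7] n 247 cen [0.4476 0.4117] rect [0.4481 0.4115] size [52. 58.] ang rect 91.8 pca 70.3
```

View pics/fin.png

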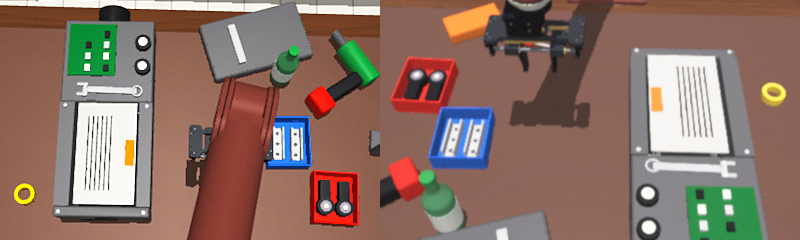

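```bash
python3 -c "
from cell import manip;print(manip.job_done())"
```

```text
the job is handed in; nothing more can be done
None
```

I finished the whole job and handed it in at about 52 s of simulated time; the interface reports no verdict. The hatch popped ajar on the first press and was swung wide open. All three cassettes were pressed home, then the hatch was shut and pressed until it caught. Both brackets are in the blue bin and both blower shells are in the red bin.

What the last checks showed:
- **Hatch:** in the last picture the orange strip is at pixel (376.1, 228.9), against a predicted (375.9, 228.6) for fully shut.
- **Cassettes:** each went past its clips and bottomed out at the expected height, with about 38 N on the wrist. A picture taken before closing the hatch showed all three level.
- **Scrap:** both brackets lie about 22–29 mm off the blue bin's centre line. The blower drums lie about 18–33 mm off the red bin's centre line. All are within limits.
- **Bystanders:** the tape roll's position is unchanged to within 1 mm. I only checked the spanner by eye, and it looks unmoved.

Two measurements disagreed:
- **Scene camera in y:** it reads about 5.5 mm too high, by comparison with the top camera and the fingertip position. I trusted the top camera.
- **First cassette's bay in x:** estimates differed by about 3 mm between the clip marks and the seated cassette. It still seated fully.

The press that caught the hatch peaked at about 22 N, above the quoted 5 to 12 N, because I pushed against the stop.

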